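# File dried colour samples with their paints

## Task

Put the dried colour samples away in the rack: first lift the rack's keeper bar up and back until it stays open, then take every sample plaque from its drying stand and stand it upright, short edge down and fully home, in a slot of its own. Stand all three paint pots upright on the round pads, each in front of the plaque of its own colour (a pot whose plaque is missing goes in front of the empty slot); once all plaques are in, bring the keeper bar down shut over them. Leave the mixing cup and the clay block alone.

Things in the scene. Friction and masses are not known exactly. Their poses are not given: they have to be found in the camera images.
- rack: fixed wooden rack, 340 mm wide (y), base 6 mm thick, x from -180 (front, robot side) to +65 mm; origin at bench level under the slot block. Block 96 x 275 mm, top 38 mm above the bench, with three slots; a cheek 10 mm thick, 125 mm tall, at each end (y = +-155 mm); a hinged steel keeper bar crosses above. Three flat grey pads in front, one before each slot
- keeper (a joint): keeper bail angle: two 75 mm arms hinged about rack y at rack x = +55, z = 130 mm, joined by a round bar 10 mm thick, 310 mm long. 0 = shut: arms level, bar in front of the hinge over the slots, blocking plaques. Grows as the bar is lifted up and back to 2.1 = open, at its stop. Under 2 N; falls by its weight, shut from below 1.5, open from above 1.65 rad
- keeper_bar (a point): middle of the keeper's round bar (its centre line); at 0 it is 130 mm above the bench, 20 mm in front of the slots' centres; at 2.1 about 195 mm above the bench and 93 mm behind the slots' centres
- slot0 (a point): centre of the mouth of the left (+y) slot, on top of the block (38 mm above the bench). Slot 77 mm long along rack x, 13 mm wide along rack y, 26 mm deep, 2 mm chamfer; slots are 90 mm apart. A seated plaque's centre is 24 mm above this point; its top edge 112 mm above the bench
- pad0 (a point): centre of the flat round pad (70 mm across, flush with the base, 6 mm above the bench) 125 mm in front of slot0
- slot1 (a point): centre of the mouth of the middle slot, on top of the block (38 mm above the bench). Slot 77 mm long along rack x, 13 mm wide along rack y, 26 mm deep, 2 mm chamfer; slots are 90 mm apart. A seated plaque's centre is 24 mm above this point; its top edge 112 mm above the bench
- pad1 (a point): centre of the flat round pad (70 mm across, flush with the base, 6 mm above the bench) 125 mm in front of slot1
- slot2 (a point): centre of the mouth of the right (-y) slot, on top of the block (38 mm above the bench). Slot 77 mm long along rack x, 13 mm wide along rack y, 26 mm deep, 2 mm chamfer; slots are 90 mm apart. A seated plaque's centre is 24 mm above this point; its top edge 112 mm above the bench
- pad2 (a point): centre of the flat round pad (70 mm across, flush with the base, 6 mm above the bench) 125 mm in front of slot2
- plaque_red_center (a point): centre of the dark red plaque: plate 8 mm thick (x), 70 wide (y), 100 tall (z, short edge down), white with both faces dark red but for a bare strip along the top; about 60 g. It starts leaning back 0.30 rad on a wooden drying stand (back board reaches 45 mm up its back, lip 8 mm up its front, 40 mm free space behind). May be absent
- pot_red_center (a point): centre (half-way up) of the pot of dark red paint: squat round jar, 58 mm across, 48 mm tall, dark red body, white lid with a dark red disc on top; about 120 g; stands free on the bench. On a pad its centre is 24 mm above the pad
- plaque_red: the same dark red plaque; origin at the middle of its lower edge
- pot_red: the same dark red pot; origin at the centre of its underside
- plaque_green_center (a point): centre of the dark green plaque: plate 8 mm thick (x), 70 wide (y), 100 tall (z, short edge down), white with both faces dark green but for a bare strip along the top; about 60 g. It starts leaning back 0.30 rad on a wooden drying stand (back board reaches 45 mm up its back, lip 8 mm up its front, 40 mm free space behind). May be absent
- pot_green_center (a point): centre (half-way up) of the pot of dark green paint: squat round jar, 58 mm across, 48 mm tall, dark green body, white lid with a dark green disc on top; about 120 g; stands free on the bench. On a pad its centre is 24 mm above the pad
- plaque_green: the same dark green plaque; origin at the middle of its lower edge
- pot_green: the same dark green pot; origin at the centre of its underside
- plaque_ochre_center (a point): centre of the ochre yellow plaque: plate 8 mm thick (x), 70 wide (y), 100 tall (z, short edge down), white with both faces ochre yellow but for a bare strip along the top; about 60 g. It starts leaning back 0.30 rad on a wooden drying stand (back board reaches 45 mm up its back, lip 8 mm up its front, 40 mm free space behind). May be absent
- pot_ochre_center (a point): centre (half-way up) of the pot of ochre yellow paint: squat round jar, 58 mm across, 48 mm tall, ochre yellow body, white lid with a ochre yellow disc on top; about 120 g; stands free on the bench. On a pad its centre is 24 mm above the pad
- plaque_ochre: the same ochre yellow plaque; origin at the middle of its lower edge
- pot_ochre: the same ochre yellow pot; origin at the centre of its underside
- cup: clear mixing cup, 65 mm across, 62 mm tall, a bystander; origin at the centre of its underside
- clay: grey clay block 65 x 97 x 49 mm, a bystander; origin at the centre of its underside
Things that resemble listed ones, but are neither listed nor needed, are in the scene too. Leave any pink or purple look-alike of the pot_ochre alone.

How it is judged:
By the outcome, as a careful person would: the job done as asked, in the order asked, and still so for the second after the job is handed in, with the robot touching nothing.
Of plaque_red, plaque_green, plaque_ochre only 2 to 3 are there at a start; the rules pass over those that are not, and their reading is None.
At some moment in a run one of pot_red, pot_green, pot_ochre may be knocked a few centimetres aside while the robot is not near it.
It also fails if it takes over 208 s, if anything falls off the work surface, if the arm or the gripper's body presses on something with over 40 N, if the wrist force passes 120 N, or if a joint passes its speed limit or range.

## Robot

A 7-joint arm with a two-finger parallel gripper is mounted at the origin on a cart in front of the work surface, level with it; the furniture and walls round the work are solid. World frame = base frame: x ahead of the robot, y to its left, z up, the work surface at z = 0. Lengths are in mm, angles in degrees, forces in N, time in s.
With the tool pointing down it reaches from about 425 to 875 mm from the base axis. Payload 4.7 kg.
Tool frame: the origin (TCP) lies on the centre line of the jaws, within the pads' length; the fingertips stand 8 mm ahead of it and the grasp point (between the pads) lies 11 mm behind it; z points along the fingers, x is the direction in which the jaws open and shut, and the axes are right-handed (so a half turn about z gives the same grasp; the last joint's range is limited). The gripper opens to 85 mm and grips with 20 to 120 N. Pads are 22 mm wide; open, the fingers measure 114 mm over their backs; the gripper's body (76 mm by 85 mm) begins 54 mm behind the grasp point. The pads swing forward as they close: fully open they stand 13 mm farther back than shut.
Start: joints at [-67.431, 18.392, -4.016, 83.108, 1.295, 78.541, -3.26], TCP at [241.005, 603.689, 239.349] pointing down, gripper open.
Joint ranges: [-163.93, 163.93], [-17.29, 119.83], [-79.2, 71.16], [3.27, 140.29], [-89.18, 269.18], [5.43, 117.66], [-154.24, 154.24]. Speed limits (degrees/s): [147.25, 147.25, 180, 180, 180, 180, 180].

## Interface

Orientations are given as a 3x3 rotation matrix whose columns are the frame's x, y, z axes.
In Python, from bench import monitor, optics, job gives the robot as it stands. The module is installed in compiled form; this text tells all that it offers.
- The arm moves only by the tool play_rows, never from a script. Its argument "increments" is a list of rows, each an object with "jaw": the opening in per cent of the stroke, from 0 (shut) to 100 (fully open); "linear": the shift along the world's x, y, z in mm, a list of three; "delta_rot": the turn, a rotation vector about the world's x, y, z in rad, a list of three. In form: [{"jaw": jaw, "linear": [dx, dy, dz], "delta_rot": [rx, ry, rz]}, ...]. A call has 1 to 8 rows; each row is the pose to reach, as a shift and turn from the pose commanded when the call began; what a row does not reach only later rows make up. A row lasts 1/8 s, in which the tool goes at most 62.5 mm and 10.7 degrees, less where a joint would pass 70% of its speed; a pose out of reach is approached as far as the arm can. A call with a gripper value outside its range is refused whole. The fingers move at their own pace and stop on an object; the grip force is fixed at half the most. Time passes only in rows, so rows that repeat a pose let the fingers close. It gives the time, the measured TCP pose, the force and the opening at its end, in the units of the state.
- monitor.state(): the state, without advancing time (a new reading comes with each control period).
- optics.capture(name): name is "scene" or "top" or "wrist"; returns (picture, depth): 400x640x3 uint8, blue, green, red; 400x640 float32, mm along the optical axis (not along the pixel's ray), 0 where there is no reading.
- optics.calibration(name): a dict with "fx", "fy", "cx", "cy" (pixels), "rvec" (rotation vector, rad) and "tvec" (3), from world to camera coordinates, as OpenCV has them. Camera axes: x right, y down, z forward; pixel columns grow to the right and rows downward; lengths in mm; the calibration is good to about 2 mm. A picture is of the moment at which its call begins: read the wrist's pose just before it. calibration takes no time and is no camera call; for the wrist camera it gives the pose at the moment of the call.
- job.close_job(): hands the job in, once; it reports no verdict.
The state is a dict: "t": time; "q": joint angles; "joint_vel": joint speeds; "joint_torque": joint torques, N m; "ee_pos": TCP position; "ee_rot": TCP orientation; "force": force on the tool from outside, world axes, zero at the start; "torque": the same for the moment, N m; "width": opening from 0.0 (shut) to 1.0 (fully open).
Only numpy, scipy, OpenCV 4.12 (cv2) and the standard library are available. Lean on these libraries where they do the work, as an engineer would, in place of code of your own. Each camera call takes 0.05 s, during which the arm holds its last target.

## Working session

There is one attempt and no reset: what is moved stays moved. The work goes in short steps, Python scripts to look and compute and a tool call to move; the robot and the scene stay as the last step left them, time stands still between calls to the robot, and variables do not carry over. Pictures are saved under pics/ and viewed, and the job is handed in when it is done.

Besides the shell and the picture viewer there is one more tool, called after ">>>" as name(argument=value, ...), one argument or row to a line, values as JSON. play_rows: Moves the arm, as the interface text tells. Its arguments: {"type":"object","properties":{"increments":{"type":"array","items":{"type":"object","properties":{"jaw":{"type":"number"},"linear":{"type":"array","items":{"type":"number"}},"delta_rot":{"type":"array","items":{"type":"number"}}}}}},"required":["increments"]}

```bash
mkdir -p pics; ls; cat > h.py <<'E'
import numpy as np, cv2
from bench import monitor, optics, job
def cap(name,tag):
    c=optics.calibration(name); im,d=optics.capture(name); cv2.imwrite(f'pics/{tag}.png',im); np.savez(f'pics/{tag}.npz',im=im,d=d,**{k:np.array(v) for k,v in c.items()}); return im,d,c
def RT(c):
    return cv2.Rodrigues(np.array(c['rvec'],float))[0], np.array(c['tvec'],float).ravel()
def pts(d,c):
    v,u=np.mgrid[0:d.shape[0],0:d.shape[1]]
    P=np.stack([(u-c['cx'])/c['fx']*d,(v-c['cy'])/c['fy']*d,d],-1)
    R,t=RT(c); return (P-t)@R
def ray(u,v,z,c):
    R,t=RT(c); o=-R.T@t; r=R.T@np.array([(u-c['cx'])/c['fx'],(v-c['cy'])/c['fy'],1.0])
    return o+r*(z-o[2])/r[2]
E
python3 - <<'E'
from h import *
np.set_printoptions(precision=2,suppress=True)
s=monitor.state(); print(s)
for n in ['scene','top','wrist']:
    im,d,c=cap(n,n+'0'); R,t=RT(c); print(n,c,-R.T@t,R[2],(d>0).mean())
E
```

```text
pics
{'t': 0.0, 'q': array([-67.43,  18.44,  -4.02,  83.18,   1.3 ,  78.54,  -3.26]), 'joint_vel': array([ 0.06,  0.08,  0.06,  0.03,  0.08,  0.05, -0.01]), 'joint_torque': array([ -0.  , -49.36,  -0.38, -31.43,   0.01,   0.01,   0.  ]), 'ee_pos': array([240.82, 603.16, 238.2 ]), 'ee_rot': array([[ 0.37,  0.93, -0.  ],
       [ 0.93, -0.37, -0.  ],
       [-0.  ,  0.  , -1.  ]]), 'force': array([-0.05,  0.02, -0.67]), 'torque': array([0.04, 0.01, 0.01]), 'width': 0.9980951724116547}
scene {'fx': 476.26691160206485, 'fy': 476.26691160206485, 'cx': 306.7574478597493, 'cy': 201.47815559923524, 'rvec': array([ 2.05, -1.06,  0.52]), 'tvec': array([-288.41,  390.07, 1093.92])} [-330.24 -571.96  997.89] [ 0.64  0.44 -0.63] 0.97532421875
top {'fx': 458.0281672339331, 'fy': 458.0281672339331, 'cx': 326.44377769175105, 'cy': 205.520061634561, 'rvec': array([ 2.17, -2.13,  0.16]), 'tvec': array([  33.2 ,  562.63, 1794.5 ])} [ 299.26   56.87 1856.09] [ 0.14 -0.01 -0.99] 0.996078125
wrist {'fx': 316.91607383842654, 'fy': 316.91607383842654, 'cx': 316.6787540216741, 'cy': 198.25198121744774, 'rvec': array([-2.39, -1.62, -0.23]), 'tvec': array([-649.68,  -37.92,  379.57])} [173.9  630.98 373.11] [ 0.27 -0.11 -0.96] 0.995859375
```

View pics/scene0.png

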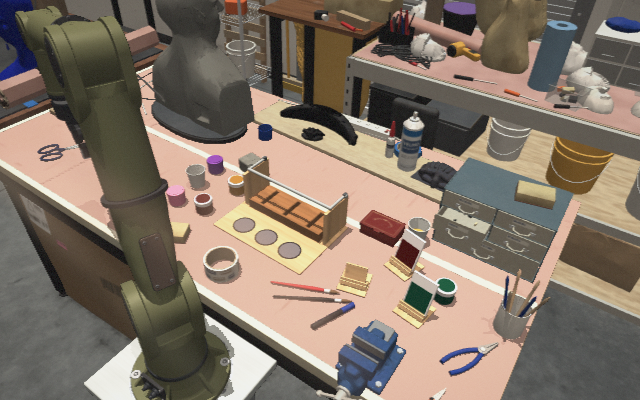

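View pics/top0.png

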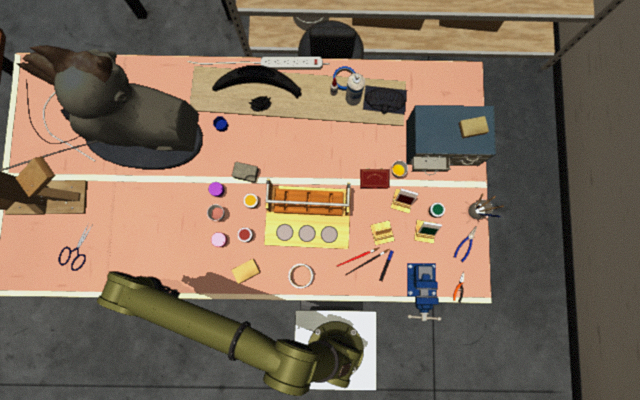

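View pics/wrist0.png

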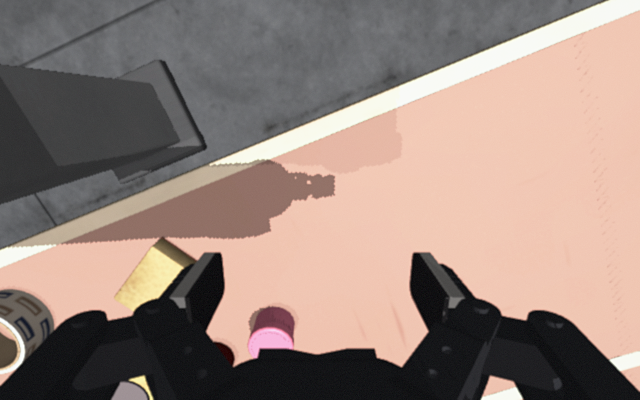

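The scene view shows the red plaque at (408,250), the green plaque at (420,293) and an empty stand at (354,275), so ochre is missing. In the top view the rack is near (308,215), with pots at red (245,232), ochre (251,200) and green (437,210). Next I'll zoom in and measure.

```bash
python3 - <<'E'
from h import *
im=cv2.imread('pics/top0.png'); cv2.imwrite('pics/topz.png',cv2.resize(im[150:270,200:460],(780,360),interpolation=cv2.INTER_CUBIC))
im=cv2.imread('pics/scene0.png'); cv2.imwrite('pics/scz.png',cv2.resize(im[140:340,160:480],(800,500),interpolation=cv2.INTER_CUBIC))
E
```

```text
(no output)
```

View pics/topz.png

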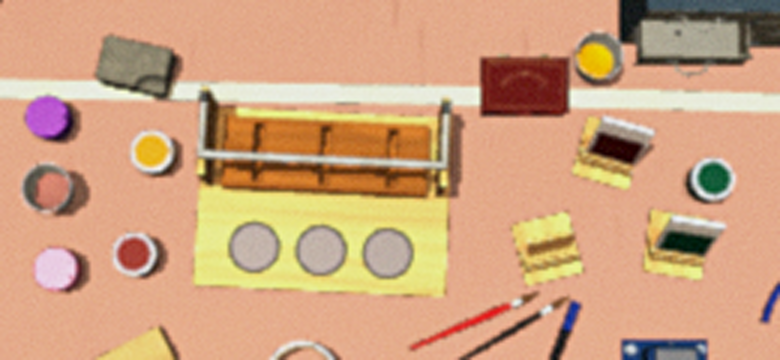

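View pics/scz.png

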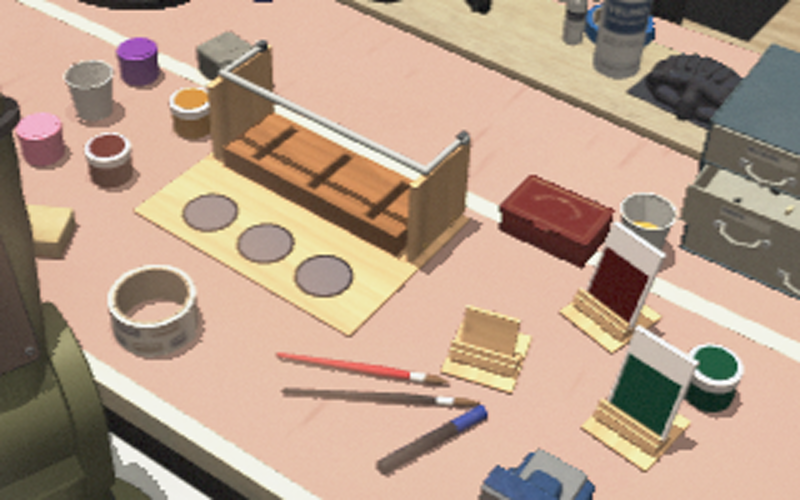

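```bash
cat > m1.py <<'E'
from h import *
import sys
np.set_printoptions(precision=1,suppress=True)
def load(tag):
    z=np.load(f'pics/{tag}.npz'); c={k:z[k] for k in ['fx','fy','cx','cy','rvec','tvec']}; return z['im'],z['d'],c
def blobs(mask,amin,amax):
    n,l,s,ct=cv2.connectedComponentsWithStats(mask.astype(np.uint8))
    return [(s[i],ct[i],l==i) for i in range(1,n) if amin<=s[i,4]<=amax]
E
python3 - <<'E'
from m1 import *
im,d,c=load('top0'); P=pts(d,c)
hsv=cv2.cvtColor(im,cv2.COLOR_BGR2HSV)
for (u,v) in [(284,232),(307,233),(329,234),(251,200),(245,235),(437,210),(216,213),(243,172),(230,165),(268,190),(348,190),(308,202),(300,195),(300,180),(310,250),(400,169),(403,201),(410,195)]:
    print((u,v),im[v,u],hsv[v,u],P[v,u],)
E
```

```text
(284, 232) [166 176 194] [ 11  37 194] [455.4 211.9  10. ]
(307, 233) [169 178 193] [ 11  32 193] [453.2 119.2   7.2]
(329, 234) [168 176 189] [ 11  28 189] [450.7  30.2   5.8]
(251, 200) [ 27 181 233] [ 22 225 233] [578.  344.2  46.8]
(245, 235) [ 52  64 167] [  3 176 167] [437.9 362.6  45.3]
(437, 210) [60 94 26] [ 75 184  94] [ 549.7 -397.4   54.1]
(216, 213) [112 134 214] [  6 122 214] [527.2 488.3  15.3]
(243, 172) [110 133 144] [ 20  60 144] [692.2 381.5  43.5]
(230, 165) [136 172 227] [ 12 102 227] [729.5 443.5   3.1]
(268, 190) [115 139 150] [ 21  59 150] [604.  267.  135.4]
(348, 190) [201 214 220] [ 21  22 220] [609.4 -37.8 136.1]
(308, 202) [168 183 191] [ 20  31 191] [560.9 113.8 132.9]
(300, 195) [ 43 114 195] [ 14 199 195] [603.5 149.8  35.9]
(300, 180) [223 235 233] [ 35  13 235] [674.4 153.7 -10.7]
(310, 250) [141 172 228] [ 11  97 228] [385.2 105.8   1.7]
(400, 169) [  0 206 234] [ 26 255 234] [ 720.5 -256.    25.1]
(403, 201) [ 0  0 31] [  0 255  31] [ 586.6 -265.6   34.9]
(410, 195) [133 149 165] [ 15  49 165] [ 600.8 -281.9   98.3]
```

```bash
python3 - <<'E'
from m1 import *
for tag,rois in [('top0',(265,345,220,250)),('scene0',(225,310,212,262))]:
    im,d,c=load(tag); hsv=cv2.cvtColor(im,cv2.COLOR_BGR2HSV); P=pts(d,c)
    u0,u1,v0,v1=rois
    # pads
    m=np.zeros(im.shape[:2],bool); m[v0:v1,u0:u1]=(hsv[v0:v1,u0:u1,1]<(55 if tag=='top0' else 60))
    q=[]
    for s,ct,l in blobs(m,100,900):
        cnt=max(cv2.findContours(l.astype(np.uint8),cv2.RETR_EXTERNAL,cv2.CHAIN_APPROX_NONE)[0],key=len)
        W=np.array([ray(p[0][0],p[0][1],6,c) for p in cnt]); (cx,cy),r=cv2.minEnclosingCircle(W[:,:2].astype(np.float32))
        p=ray(*ct,6,c); q.append(p); print(tag,'pad',s,ct,p,'circ',cx,cy,r,'depthz',np.median(P[l],0))
    q=np.array(q)
    # pot discs
    h,s_,v_=hsv[...,0],hsv[...,1],hsv[...,2]
    cols={'red':((h<8)|(h>172))&(s_>150)&(v_>60)&(v_<190),'ochre':(h>15)&(h<30)&(s_>200)&(v_>150),'green':(h>60)&(h<90)&(s_>120)}
    for k,mm in cols.items():
        for s,ct,l in blobs(mm,15,400): print(tag,k,s,ct,'at z48',ray(*ct,48,c),'dep',np.median(P[l],0))
E
```

```text
top0 pad [277 225  16  15 191] [284.3 231.9] [456.2 210.9   6. ] circ 456.84429931640625 211.11026000976562 31.843015670776367 depthz [455.7 211.5   7.2]
top0 pad [299 226  16  15 194] [306.4 233. ] [453.1 121.5   6. ] circ 453.30078125 121.28614807128906 31.76300811767578 depthz [453.1 122.5   7.2]
top0 pad [321 227  16  15 189] [328.7 234. ] [450.6  31.2   6. ] circ 451.2203369140625 31.24520492553711 31.642555236816406 depthz [450.7  30.5   6.8]
top0 red [333  78   3   8  17] [334.1  81.6] at z48 [1081.    19.5   48. ] dep [1039.    21.6  145.5]
top0 red [240 230   9   9  68] [244.  234.1] at z48 [441.4 366.1  48. ] dep [441.7 365.8  49.6]
top0 ochre [393 165  11  10  86] [398.2 169.3] at z48 [ 713.8 -245.    48. ] dep [ 720.9 -248.6   20.7]
top0 ochre [246 196   9   9  67] [249.9 199.9] at z48 [578.1 348.4  48. ] dep [578.1 348.1  48.4]
top0 green [433 205  10   9  69] [437.5 208.9] at z48 [ 554.9 -400.9   48. ] dep [ 554.7 -399.6   48.6]
top0 green [421 228  16   6  65] [428.2 230.6] at z48 [ 467.7 -362.6   48. ] dep [ 466.5 -360.2   56.3]
scene0 pad [234 218  21  14 225] [243.8
[... 559 characters left out ...]
] [347.7  26. ] at z48 [2065.7  819.8   48. ] dep [1882.7  716.   120.8]
scene0 red [390  20   3  12  25] [390.9  25.9] at z48 [2218.7  621.6   48. ] dep [1882.7  463.9  171.7]
scene0 red [390 121   5  16  57] [392.5 128.8] at z48 [1185.9   77.7   48. ] dep [1042.7   16.2  137.3]
scene0 red [365 214  36  20 214] [382.4 223.6] at z48 [ 672.8 -153.9   48. ] dep [ 674.1 -154.3   45.3]
scene0 red [396 240  23  28 360] [407.  253.4] at z48 [ 603.  -268.9   48. ] dep [ 592.5 -272.7   58.7]
scene0 green [438 279  17  13 151] [446.3 284.8] at z48 [ 559.2 -402.7   48. ] dep [ 556.6 -403.4   50.3]
scene0 green [435 295  18   9  89] [442.8 299.3] at z48 [ 508.6 -414.3   48. ] dep [ 531.1 -409.5   19.9]
```

```bash
python3 - <<'E'
from m1 import *
for tag in ['scene0','top0']:
    im,d,c=load(tag); hsv=cv2.cvtColor(im,cv2.COLOR_BGR2HSV); P=pts(d,c); h,s_,v_=[hsv[...,i].astype(int) for i in range(3)]
    print(tag)
    for k,roi,mm in [('red',(392,425,225,275) if tag=='scene0' else (395,418,188,212),((h<10)|(h>170))&(s_>140)&(v_<140)),
                     ('green',(395,436,265,318) if tag=='scene0' else (415,440,218,240),(h>55)&(h<95)&(s_>100)&(v_<140))]:
        u0,u1,v0,v1=roi; m=np.zeros(h.shape,bool); m[v0:v1,u0:u1]=mm[v0:v1,u0:u1]
        bl=blobs(m,20,2000); bl.sort(key=lambda b:-b[0][4]); s,ct,l=bl[0]
        e=cv2.erode(l.astype(np.uint8),np.ones((3,3)))>0
        Q=P[e]; Q=Q[np.all(np.abs(Q-np.median(Q,0))<80,1)]
        ce=np.median(Q,0)
        for _ in range(3):
            U,S,Vt=np.linalg.svd(Q-Q.mean(0),full_matrices=False); n=Vt[2]*np.sign(-Vt[2][0]); r=(Q-Q.mean(0))@n; Q=Q[np.abs(r)<2.5*r.std()+.5]
        cnt=max(cv2.findContours(l.astype(np.uint8),cv2.RETR_EXTERNAL,cv2.CHAIN_APPROX_NONE)[0],key=len)
        box=cv2.boxPoints(cv2.minAreaRect(cnt))
        print(k,s,ct,'ctr',Q.mean(0),'n',n,'lean',np.degrees(np.arcsin(n[2])),'yaw',np.degrees(np.arctan2(-n[1],-n[0])),'std',r.std(),len(Q),'zrange',P[l][:,2].min(),P[l][:,2].max())
E
```

```text
scene0
red [396 240  23  28 369] [406.9 253.5] ctr [ 592.6 -271.9   58. ] n [-0.9  0.3  0.3] lean 16.504649853201144 yaw -15.614924971983548 std 1.9835413699205389 267 zrange 26.529874048422656 997.8927080622647
green [405 282  27  31 469] [417.9 297.4] ctr [ 468.  -362.8   58.7] n [-0.9  0.1  0.3] lean 16.97989734420846 yaw -8.492377412182938 std 1.8234006681927448 355 zrange 25.468608467536946 997.8927080622647
top0
red [397 195  16   9  85] [405.1 199.2] ctr [ 590.8 -271.6   54.6] n [-1.   0.2  0.2] lean 10.264435891274363 yaw -13.509883211935161 std 2.2312129248820916 40 zrange 26.7402300961693 1856.0932139815031
green [421 228  16   6  67] [428.2 230.6] ctr [ 466.5 -359.7   56.9] n [-1.   0.2  0.2] lean 9.223381046444866 yaw -11.160333155808946 std 1.6025643071816191 29 zrange 29.150817903229637 88.51081506529005
```

```bash
python3 - <<'E'
from m1 import *
im=cv2.imread('pics/scene0.png'); cv2.imwrite('pics/scz2.png',cv2.resize(im[215:345,380:470],(540,780)[::1],interpolation=cv2.INTER_CUBIC)[:600])
E
```

```text
(no output)
```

View pics/scz2.png

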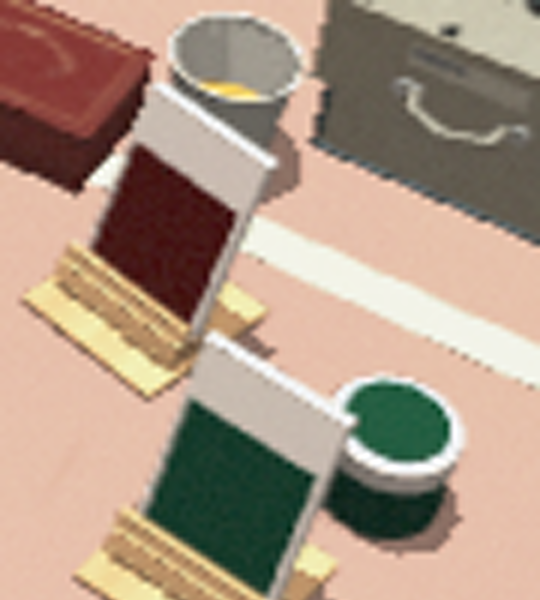

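>>> play_rows(
  increments=[
    {"jaw": 100, "linear": [35, -55, 20], "delta_rot": [0, 0, -0.15]},
    {"jaw": 100, "linear": [70, -110, 40], "delta_rot": [0, 0, -0.33]},
    {"jaw": 100, "linear": [105, -165, 40], "delta_rot": [0, 0, -0.5]},
    {"jaw": 100, "linear": [140, -220, 40], "delta_rot": [0, 0, -0.68]},
    {"jaw": 100, "linear": [175, -275, 40], "delta_rot": [0, 0, -0.86]},
    {"jaw": 100, "linear": [210, -330, 40], "delta_rot": [0, 0, -1.04]},
    {"jaw": 100, "linear": [245, -385, 40], "delta_rot": [0, 0, -1.2226]},
    {"jaw": 100, "linear": [275, -440, 40], "delta_rot": [0, 0, -1.2226]},
  ],
)

```text
t: 1.15
ee_pos: [504.5, 183.2, 279.2]
ee_rot: [[0.999, -0.033, 0.0], [-0.033, -0.999, 0.0], [0.0, -0.0, -1.0]]
force: [0.5, -0.0, 0.1]
width: 1.001
```

>>> play_rows(
  increments=[
    {"jaw": 100, "linear": [20, -45, 0], "delta_rot": [0, 0, 0]},
    {"jaw": 100, "linear": [20, -45, 0], "delta_rot": [0, 0, 0]},
    {"jaw": 100, "linear": [20, -45, 0], "delta_rot": [0, 0, 0]},
  ],
)

```text
t: 1.52
ee_pos: [523.4, 140.8, 279.1]
ee_rot: [[1.0, -0.031, -0.001], [-0.031, -1.0, 0.001], [-0.001, -0.001, -1.0]]
force: [0.6, -0.1, -0.2]
width: 0.999
```

```bash
python3 - <<'E'
from h import *
np.set_printoptions(precision=3,suppress=True)
s=monitor.state(); print(s['t'],s['ee_pos'],s['ee_rot'],s['q'],s['force'])
im,d,c=cap('wrist','w1'); print(monitor.state()['ee_pos'])
E
```

```text
1.525 [523.417 140.789 279.065] [[ 1.    -0.031 -0.001]
 [-0.031 -1.     0.001]
 [-0.001 -0.001 -1.   ]] [-39.445   3.996  22.883  95.908  -1.618  80.445 -18.121] [ 0.608 -0.141 -0.2  ]
[523.204 141.586 279.053]
```

View pics/w1.png

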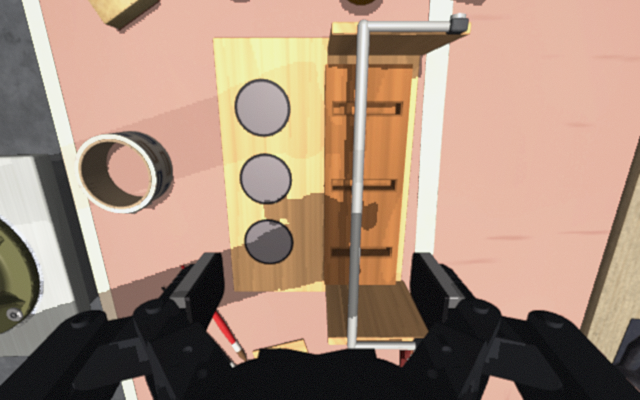

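The wrist view shows the pads at (262,107), (266,179), (269,241), slots at (367,108), (364,184), (361,251), and the bar running from (363,28) to (352,345).

```bash
python3 - <<'E'
from m1 import *
im,d,c=load('w1'); hsv=cv2.cvtColor(im,cv2.COLOR_BGR2HSV); h,s_,v_=[hsv[...,i].astype(int) for i in range(3)]
g=cv2.cvtColor(im,cv2.COLOR_BGR2GRAY)
m=np.zeros(h.shape,bool); m[70:275,225:305]=(s_[70:275,225:305]<85)
for s,ct,l in blobs(m,400,4000):
    cnt=max(cv2.findContours(l.astype(np.uint8),cv2.RETR_EXTERNAL,cv2.CHAIN_APPROX_NONE)[0],key=len)
    W=np.array([ray(p[0][0],p[0][1],6,c)[:2] for p in cnt],np.float32); (x,y),r=cv2.minEnclosingCircle(W); print('pad',s,x,y,r,W.mean(0), cv2.fitEllipse(W))
print(im[108,367],im[100,370],im[184,385],im[190,385])
cv2.imwrite('pics/w1z.png',cv2.resize(im[80:280,310:420],None,fx=4,fy=3,interpolation=cv2.INTER_CUBIC))
# bar: bright low-saturation
for v in [60,90,130,150,210,240,280,310,330]:
    row=(s_[v,340:375]<60)&(v_[v,340:375]>110)
    u=np.where(row)[0]+340
    if len(u): uc=(u.min()+u.max())/2; print('bar',v,u.min(),u.max(),ray(uc,v,130,c))
E
```

```text
pad [ 235   79   55   58 2513] 458.7300109863281 211.0583953857422 34.451011657714844 [458.7 211.5] ((458.56707763671875, 211.13722229003906), (67.34920501708984, 67.72245025634766), 14.729829788208008)
pad [ 240  134   54   70 2325] 460.58441162109375 133.89918518066406 47.8460807800293 [465.6 132.1] ((458.94622802734375, 125.72036743164062), (66.5407943725586, 86.37613677978516), 164.7267608642578)
pad [225 163   8 112 590] 396.86566162109375 62.96086120605469 81.4813232421875 [399.4  65.8] ((399.965087890625, 65.67453002929688), (8.841692924499512, 221.6901092529297), 173.31881713867188)
pad [ 245  209   48   55 1683] 452.3446044921875 38.690486907958984 40.98063659667969 [452.   37.2] ((452.54949951171875, 33.14326477050781), (63.923675537109375, 73.23432922363281), 8.8460693359375)
[ 71 119 182] [ 68 117 178] [ 69 116 178] [ 48  83 126]
bar 60 356 367 [564.4 247.4 130. ]
bar 90 356 366 [564.2 223.9 130. ]
bar 130 354 364 [562.7 190.7 130. ]
bar 150 353 363 [562.  173.2 130. ]
bar 210 351 361 [560.4 116.6 130. ]
bar 240 353 358 [560.1  85.8 130. ]
bar 280 351 356 [558.2  41.8 130. ]
bar 310 350 355 [557.2   6.4 130. ]
bar 330 348 356 [556.7 -18.5 130. ]
```

View pics/w1z.png

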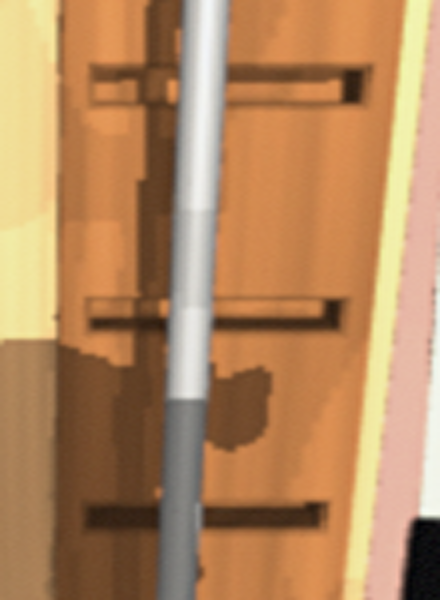

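```bash
python3 - <<'E'
from m1 import *
im,d,c=load('w1')
for l,r,t,b in [(332.5,402.75,101.7,114.7),(331.5,396.75,179.3,189.7),(331.25,392,247.7,256)]:
    a=ray(l,(t+b)/2,38,c);e=ray(r,(t+b)/2,38,c); print(a,e,(a+e)/2,'len',np.linalg.norm(e-a), 'w',ray((l+r)/2,t,38,c)-ray((l+r)/2,b,38,c))
E
```

```text
[544.1 208.5  38. ] [624.3 206.   38. ] [584.2 207.2  38. ] len 80.15153718652142 w [-0.2 14.3  0. ]
[541.4 118.8  38. ] [621.1 116.3  38. ] [581.2 117.6  38. ] len 79.72726673522193 w [-0.2 13.1  0. ]
[539.5  28.4  38. ] [618.6  25.9  38. ] [579.   27.2  38. ] len 79.18656823469148 w [-0.1 11.9  0. ]
```

>>> play_rows(
  increments=[
    {"jaw": 100, "linear": [38, -24, -30], "delta_rot": [0, 0, 0]},
    {"jaw": 100, "linear": [38, -24, -80], "delta_rot": [0, 0, 0]},
    {"jaw": 100, "linear": [38, -24, -130], "delta_rot": [0, 0, 0]},
    {"jaw": 100, "linear": [38, -24, -157], "delta_rot": [0, 0, 0]},
    {"jaw": 0, "linear": [38, -24, -157], "delta_rot": [0, 0, 0]},
    {"jaw": 0, "linear": [38, -24, -157], "delta_rot": [0, 0, 0]},
    {"jaw": 0, "linear": [38, -24, -157], "delta_rot": [0, 0, 0]},
    {"jaw": 0, "linear": [38, -24, -157], "delta_rot": [0, 0, 0]},
  ],
)

```text
t: 2.58
ee_pos: [561.7, 116.4, 123.6]
ee_rot: [[1.0, -0.032, -0.0], [-0.032, -1.0, 0.001], [-0.0, -0.001, -1.0]]
force: [-19.7, 0.8, 12.0]
width: 0.145
```

>>> play_rows(
  increments=[
    {"jaw": 0, "linear": [0, 0, 0], "delta_rot": [0, 0, 0]},
    {"jaw": 0, "linear": [0, 0, 0], "delta_rot": [0, 0, 0]},
  ],
)

```text
t: 2.82
ee_pos: [560.0, 116.4, 123.6]
ee_rot: [[1.0, -0.031, -0.004], [-0.031, -1.0, 0.001], [-0.004, -0.001, -1.0]]
force: [-6.8, -0.5, 8.8]
width: 0.091
```

>>> play_rows(
  increments=[
    {"jaw": 0, "linear": [0.5, 0, 9.5], "delta_rot": [0, 0, 0]},
    {"jaw": 0, "linear": [2.3, 0, 18.6], "delta_rot": [0, 0, 0]},
    {"jaw": 0, "linear": [5, 0, 27.5], "delta_rot": [0, 0, 0]},
    {"jaw": 0, "linear": [9.2, 0, 36], "delta_rot": [0, 0, 0]},
    {"jaw": 0, "linear": [14.2, -0.5, 44], "delta_rot": [0, 0, 0]},
    {"jaw": 0, "linear": [20.1, -0.6, 51.1], "delta_rot": [0, 0, 0]},
    {"jaw": 0, "linear": [27, -0.8, 57.6], "delta_rot": [0, 0, 0]},
    {"jaw": 0, "linear": [34.5, -1, 63.1], "delta_rot": [0, 0, 0]},
  ],
)

```text
t: 3.82
ee_pos: [590.1, 115.5, 187.3]
ee_rot: [[0.999, -0.031, -0.015], [-0.031, -1.0, 0.001], [-0.015, -0.0, -1.0]]
force: [-22.6, -1.6, 19.5]
width: 0.086
```

```bash
python3 - <<'E'
from h import *
cap('wrist','w2')
E
```

```text
(no output)
```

View pics/w2.png

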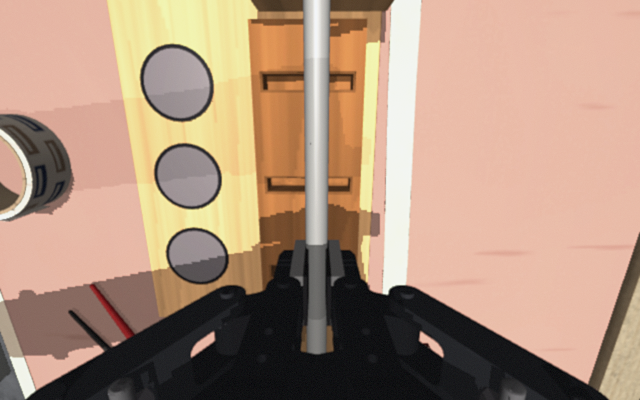

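>>> play_rows(
  increments=[
    {"jaw": 0, "linear": [5.5, 0, 9.5], "delta_rot": [0, 0, 0]},
    {"jaw": 0, "linear": [15.2, -0.5, 13.3], "delta_rot": [0, 0, 0]},
    {"jaw": 0, "linear": [25, -0.8, 16], "delta_rot": [0, 0, 0]},
    {"jaw": 0, "linear": [34.8, -1, 17.2], "delta_rot": [0, 0, 0]},
    {"jaw": 0, "linear": [45, -1.3, 17.2], "delta_rot": [0, 0, 0]},
    {"jaw": 0, "linear": [55, -1.6, 16.1], "delta_rot": [0, 0, 0]},
    {"jaw": 0, "linear": [65, -1.9, 13.5], "delta_rot": [0, 0, 0]},
    {"jaw": 0, "linear": [74, -2.2, 10], "delta_rot": [0, 0, 0]},
  ],
)

```text
t: 4.88
ee_pos: [672.5, 112.9, 196.3]
ee_rot: [[0.999, -0.031, 0.004], [-0.031, -1.0, 0.0], [0.004, -0.001, -1.0]]
force: [1.0, 0.7, -0.9]
width: 0.085
```

>>> play_rows(
  increments=[
    {"jaw": 60, "linear": [0, 0, 0], "delta_rot": [0, 0, 0]},
    {"jaw": 60, "linear": [0, 0, 0], "delta_rot": [0, 0, 0]},
    {"jaw": 60, "linear": [0, 0, 0], "delta_rot": [0, 0, 0]},
    {"jaw": 60, "linear": [0, 0, 30], "delta_rot": [0, 0, 0]},
    {"jaw": 60, "linear": [0, 0, 60], "delta_rot": [0, 0, 0]},
    {"jaw": 60, "linear": [-5, -30, 80], "delta_rot": [0, 0, 0]},
    {"jaw": 60, "linear": [-15, -85, 80], "delta_rot": [0, 0, 0]},
    {"jaw": 60, "linear": [-25, -140, 80], "delta_rot": [0, 0, -0.1]},
  ],
)

```text
t: 5.88
ee_pos: [645.2, -28.5, 276.0]
ee_rot: [[0.991, -0.133, 0.002], [-0.133, -0.991, -0.0], [0.002, -0.0, -1.0]]
force: [0.2, -0.3, 0.2]
width: 0.6
```

>>> play_rows(
  increments=[
    {"jaw": 60, "linear": [-10, -55, 0], "delta_rot": [0, 0, -0.05]},
    {"jaw": 60, "linear": [-20, -110, 0], "delta_rot": [0, 0, -0.1]},
    {"jaw": 60, "linear": [-30, -165, 0], "delta_rot": [0, 0, -0.15]},
    {"jaw": 60, "linear": [-40, -220, -10], "delta_rot": [0, 0, -0.15]},
    {"jaw": 60, "linear": [-45, -245, -30], "delta_rot": [0, 0, -0.15]},
    {"jaw": 60, "linear": [-45, -245, -30], "delta_rot": [0, 0, -0.15]},
  ],
)

```text
t: 6.62
ee_pos: [598.0, -274.9, 244.0]
ee_rot: [[0.959, -0.283, -0.003], [-0.283, -0.959, -0.0], [-0.003, 0.001, -1.0]]
force: [0.0, 0.1, 0.4]
width: 0.599
```

```bash
python3 - <<'E'
from h import *
np.set_printoptions(precision=3,suppress=True)
s=monitor.state(); print(s['t'],s['ee_pos'],s['ee_rot'],s['q'],s['force'])
cap('wrist','w3'); im,d,c=cap('scene','s3'); cv2.imwrite('pics/s3z.png',cv2.resize(im[100:340,160:480],(800,600)))
E
```

```text
6.625 [ 598.042 -274.931  244.044] [[ 0.959 -0.283 -0.003]
 [-0.283 -0.959 -0.   ]
 [-0.003  0.001 -1.   ]] [ -5.553  21.937  37.138  82.555 -13.137  80.045  15.436] [0.028 0.079 0.43 ]
```

View pics/w3.png

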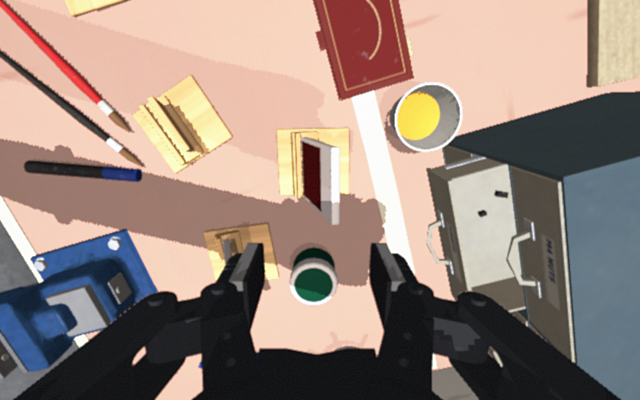

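View pics/s3z.png

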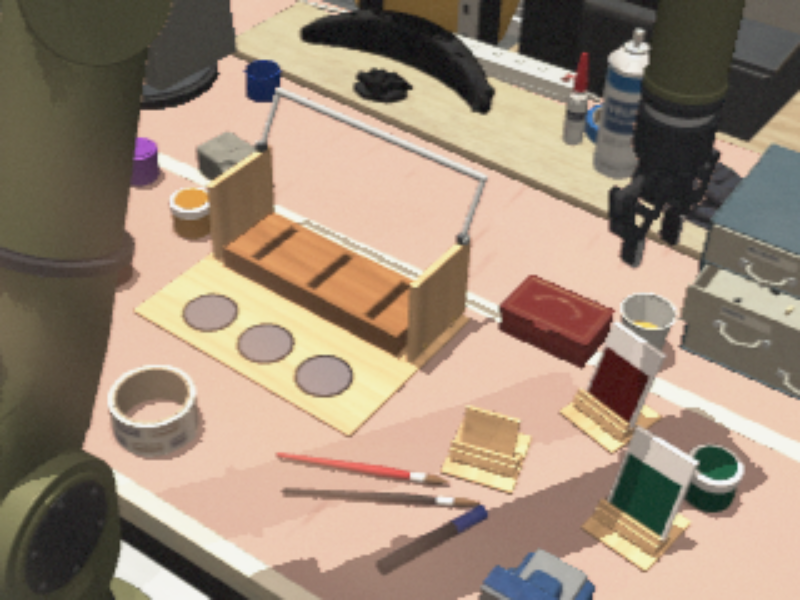

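```bash
python3 - <<'E'
from m1 import *
im,d,c=load('w3'); P=pts(d,c)
cv2.imwrite('pics/w3z.png',cv2.resize(im[120:235,265:365],None,fx=5,fy=5,interpolation=cv2.INTER_CUBIC))
for u,v in [(335,150),(335,165),(335,180),(335,195),(335,210),(335,218)]: print((u,v),im[v,u],P[v,u])
E
```

```text
(335, 150) [253 253 252] [ 623.1 -244.5  114.7]
(335, 165) [253 253 252] [ 619.8 -257.1  112.7]
(335, 180) [252 253 252] [ 616.3 -269.4  113.8]
(335, 195) [254 253 252] [ 612.7 -282.1  114.5]
(335, 210) [194 201 217] [ 609.  -295.6  113.9]
(335, 218) [192 201 215] [ 607.  -303.   113.4]
```

View pics/w3z.png

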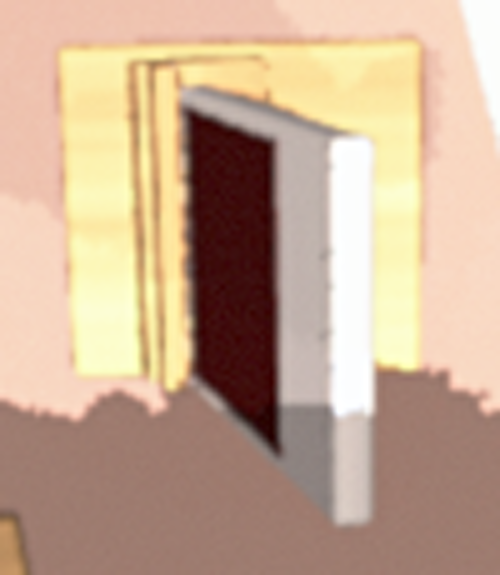

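```bash
python3 - <<'E'
from m1 import *
im,d,c=load('w3'); P=pts(d,c)
for u,v in [(260,90),(285,150),(285,170),(310,150),(310,170),(345,150),(345,160),(350,110),(360,60),(200,90)]: print((u,v),im[v,u],np.median(P[v-3:v+4,u-2:u+3].reshape(-1,3),0))
q=[(331,147.4),(339.6,147.4),(339.4,224.4),(332,224.4)]
W=[ray(*p,113.7,c) for p in q]; print(np.array(W)); a=(W[0]+W[1])/2; b=(W[2]+W[3])/2; print('ctr',(a+b)/2,'len',np.linalg.norm(a-b),'yaw of strip dir',np.degrees(np.arctan2(*( (a-b)[[0,1]])) ), 'thick',np.linalg.norm(W[0]-W[1]))
# plane fit of red face
hsv=cv2.cvtColor(im,cv2.COLOR_BGR2HSV); m=np.zeros(d.shape,bool); m[120:235,300:325]=((hsv[...,0]<10)|(hsv[...,0]>170))[120:235,300:325]&(hsv[...,1]>150)[120:235,300:325]&(hsv[...,2]<120)[120:235,300:325]
m=cv2.erode(m.astype(np.uint8),np.ones((3,3)))>0
Q=P[m]; Q0=Q.mean(0); n=np.linalg.svd(Q-Q0,full_matrices=False)[2][2]; n*=-np.sign(n[0]); print(len(Q),Q0,n,'lean',np.degrees(np.arcsin(n[2])),'yaw',np.degrees(np.arctan2(-n[1],-n[0])))
E
```

```text
(260, 90) [174 194 239] [ 561.4 -172.5    0.6]
(285, 150) [171 239 252] [ 568.2 -244.3    6.4]
(285, 170) [190 249 252] [ 560.7 -267.2    6.3]
(310, 150) [ 9 12 59] [ 599.5 -246.1   57.7]
(310, 170) [12 12 62] [ 593.5 -266.1   55.7]
(345, 150) [180 244 252] [ 635.8 -264.3    6.2]
(345, 160) [201 252 252] [ 632.8 -275.7    6.4]
(350, 110) [194 216 248] [ 653.5 -222.5    0.6]
(360, 60) [ 50  50 141] [ 671.  -177.6   43.2]
(200, 90) [150 226 250] [ 497.9 -153.8    5.1]
[[ 620.5 -241.6  113.7]
 [ 627.4 -243.7  113.7]
 [ 609.1 -309.9  113.7]
 [ 602.8 -308.   113.7]]
ctr [ 615.  -275.8  113.7] len 68.68081268761448 yaw of strip dir 15.180672384905188 thick 7.162671695068129
684 [ 594.3 -268.5   60.9] [-1.   0.2  0.1] lean 7.820797998921199 yaw -13.499079810683998
```

```bash
cat > tgt.py <<'E'
from h import *
from scipy.spatial.transform import Rotation as Ro
np.set_printoptions(precision=4,suppress=True)
def go(pos,R=None):
    s=monitor.state(); 
    out=np.array(pos)-s['ee_pos']; rv=np.zeros(3)
    if R is not None: rv=Ro.from_matrix(np.array(R)@np.array(s['ee_rot']).T).as_rotvec()
    print('t',s['t'],'lin',np.round(out,1),'rot',np.round(rv,3)); return out,rv
def plaqueR(yaw,lean):
    y=np.radians(yaw); b=np.array([np.cos(y),np.sin(y),0]); u=b*np.sin(lean)+np.array([0,0,np.cos(lean)]); x=b*np.cos(lean)-np.array([0,0,np.sin(lean)]); z=-u
    return np.stack([x,np.cross(z,x),z],1),u
E
python3 - <<'E'
from tgt import *
R,u=plaqueR(-15.2,.30); top=np.array([615,-275.8,113.7])
print(R); T=top-33*u; print(u,T)
go(T+70*u,R); go(T,R)
E
```

```text
[[ 0.9219 -0.2622 -0.2852]
 [-0.2505 -0.965   0.0775]
 [-0.2955 -0.     -0.9553]]
[ 0.2852 -0.0775  0.9553] [ 605.589  -273.2431   82.1739]
t 6.725 lin [ 24.7  -7.6 -96.6] rot [0.08  0.289 0.016]
t 6.725 lin [   4.7   -2.2 -163.5] rot [0.08  0.289 0.016]
```

>>> play_rows(
  increments=[
    {"jaw": 50, "linear": [24.7, -7.6, -20], "delta_rot": [0.04, 0.145, 0.008]},
    {"jaw": 50, "linear": [24.7, -7.6, -50], "delta_rot": [0.08, 0.289, 0.016]},
    {"jaw": 50, "linear": [24.7, -7.6, -96.6], "delta_rot": [0.08, 0.289, 0.016]},
    {"jaw": 50, "linear": [24.7, -7.6, -96.6], "delta_rot": [0.08, 0.289, 0.016]},
  ],
)

```text
t: 7.22
ee_pos: [624.7, -276.2, 144.7]
ee_rot: [[0.921, -0.259, -0.292], [-0.247, -0.966, 0.079], [-0.302, -0.001, -0.953]]
force: [-0.2, -0.2, 0.1]
width: 0.501
```

```bash
python3 - <<'E'
from tgt import *
R,u=plaqueR(-15.2,.30); top=np.array([615,-275.8,113.7])
T=top-33*u
go(T,R)
cap('wrist','w4')
E
```

```text
t 7.225 lin [-19.1   3.  -62.5] rot [-0.003 -0.007 -0.003]
```

View pics/w4.png

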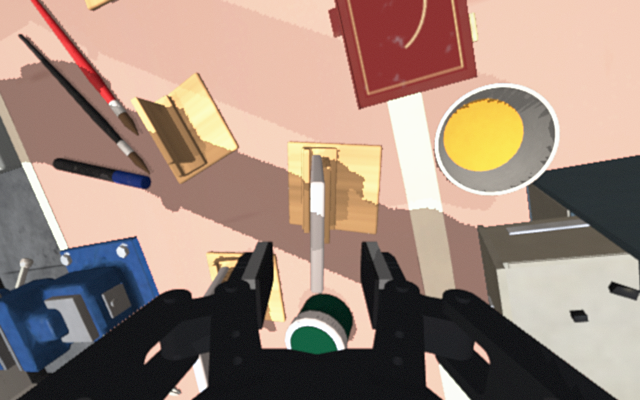

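>>> play_rows(
  increments=[
    {"jaw": 50, "linear": [-6, 1, -20], "delta_rot": [0, 0, 0]},
    {"jaw": 50, "linear": [-12, 2, -40], "delta_rot": [-0.003, -0.007, -0.003]},
    {"jaw": 50, "linear": [-19.1, 3, -62.5], "delta_rot": [-0.003, -0.007, -0.003]},
    {"jaw": 50, "linear": [-19.1, 3, -62.5], "delta_rot": [-0.003, -0.007, -0.003]},
    {"jaw": 0, "linear": [-19.1, 3, -62.5], "delta_rot": [-0.003, -0.007, -0.003]},
    {"jaw": 0, "linear": [-19.1, 3, -62.5], "delta_rot": [-0.003, -0.007, -0.003]},
    {"jaw": 0, "linear": [-19.1, 3, -62.5], "delta_rot": [-0.003, -0.007, -0.003]},
  ],
)

```text
t: 8.15
ee_pos: [606.2, -276.9, 89.1]
ee_rot: [[0.923, -0.265, -0.278], [-0.254, -0.964, 0.075], [-0.288, 0.002, -0.958]]
force: [-2.2, 1.1, 7.3]
width: 0.082
```

```bash
python3 - <<'E'
from tgt import *
s=monitor.state(); print(s['ee_pos'],s['width'],s['force'])
cap('wrist','w5')
E
```

```text
[ 606.1812 -276.8841   89.0808] 0.08193746609872209 [-2.1817  1.0668  7.2617]
```

View pics/w5.png

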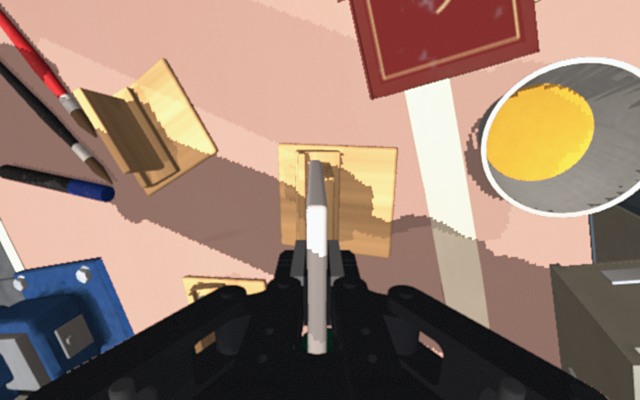

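>>> play_rows(
  increments=[
    {"jaw": 0, "linear": [5, -1.3, 17], "delta_rot": [0, 0, 0]},
    {"jaw": 0, "linear": [13, -3.5, 45], "delta_rot": [0, 0, 0]},
    {"jaw": 0, "linear": [20, -5, 90], "delta_rot": [-0.03, -0.1, 0]},
    {"jaw": 0, "linear": [10, 0, 130], "delta_rot": [-0.06, -0.2, 0]},
    {"jaw": 0, "linear": [0, 0, 160], "delta_rot": [-0.075, -0.28, 0]},
    {"jaw": 0, "linear": [0, 0, 170], "delta_rot": [-0.075, -0.28, 0]},
  ],
)

```text
t: 8.95
ee_pos: [605.4, -278.5, 261.2]
ee_rot: [[0.964, -0.268, 0.004], [-0.268, -0.964, -0.001], [0.004, -0.0, -1.0]]
force: [0.5, 0.2, -0.8]
width: 0.083
```

```bash
cat >> tgt.py <<'E'
yr=np.radians(-1.7); RX=np.array([np.cos(yr),np.sin(yr),0]); RY=np.array([-np.sin(yr),np.cos(yr),0])
Rslot=np.stack([RY,RX,[0,0,-1]],1)   # tool x=rack y
Rpot=np.stack([RX,-RY,[0,0,-1]],1)   # tool x=rack x
S=[np.array([584.0,207.3,38]),np.array([581.2,117.5,38]),np.array([578.7,27.3,38])]
E
python3 - <<'E'
from tgt import *
s=monitor.state(); print(s['ee_pos'],s['ee_rot'],s['width'],s['force'],s['q'])
go([581.2,117.5,250],Rslot)
E
```

```text
[ 605.4013 -278.5264  261.2462] [[ 0.9635 -0.2676  0.0037]
 [-0.2676 -0.9635 -0.0007]
 [ 0.0038 -0.0004 -1.    ]] 0.0832263897601338 [ 0.5207  0.212  -0.8388] [ -5.6776  22.5157  38.1806  80.1376 -13.911   81.8462  16.7586]
t 8.95 lin [-24.2 396.  -11.2] rot [-0.003  0.003  1.812]
```

>>> play_rows(
  increments=[
    {"jaw": 0, "linear": [-3, 50, 0], "delta_rot": [0, 0, 0.17]},
    {"jaw": 0, "linear": [-6, 100, 0], "delta_rot": [0, 0, 0.34]},
    {"jaw": 0, "linear": [-9, 150, 0], "delta_rot": [0, 0, 0.52]},
    {"jaw": 0, "linear": [-12, 200, 0], "delta_rot": [0, 0, 0.7]},
    {"jaw": 0, "linear": [-15, 250, -5], "delta_rot": [0, 0, 0.88]},
    {"jaw": 0, "linear": [-18, 300, -10], "delta_rot": [0, 0, 1.06]},
    {"jaw": 0, "linear": [-21, 350, -11], "delta_rot": [0, 0, 1.24]},
    {"jaw": 0, "linear": [-24, 385, -11], "delta_rot": [0, 0, 1.42]},
  ],
)

```text
t: 9.95
ee_pos: [582.0, 111.8, 244.3]
ee_rot: [[0.399, 0.917, -0.004], [0.917, -0.399, -0.002], [-0.004, -0.003, -1.0]]
force: [0.4, 0.6, -1.2]
width: 0.083
```

>>> play_rows(
  increments=[
    {"jaw": 0, "linear": [0, 11, 0], "delta_rot": [0, 0, 0.18]},
    {"jaw": 0, "linear": [0, 11, 0], "delta_rot": [0, 0, 0.36]},
    {"jaw": 0, "linear": [0, 11, 0], "delta_rot": [0, 0, 0.392]},
    {"jaw": 0, "linear": [0, 11, 0], "delta_rot": [0, 0, 0.392]},
    {"jaw": 0, "linear": [0, 11, 0], "delta_rot": [0, 0, 0.392]},
  ],
)

```text
t: 10.58
ee_pos: [582.1, 118.9, 245.2]
ee_rot: [[0.03, 1.0, -0.0], [1.0, -0.03, -0.003], [-0.003, -0.0, -1.0]]
force: [0.4, 0.1, -0.2]
width: 0.082
```

```bash
python3 - <<'E'
from tgt import *
s=monitor.state(); print(s['ee_pos'],s['width'],s['force'],s['q'])
go([581.2,117.5,250],Rslot)
cap('wrist','w6'); im,d,c=cap('scene','s6'); cv2.imwrite('pics/s6z.png',cv2.resize(im[80:280,210:370],(640,800))[:600])
E
```

```text
[582.1482 118.8977 245.1692] 0.08245150864361929 [ 0.4375  0.1439 -0.2376] [-26.9759  11.4292  14.8169  91.5048  -2.8297  77.5089  76.4726]
t 10.575 lin [-0.9 -1.4  4.8] rot [ 0.003 -0.     0.   ]
```

View pics/w6.png

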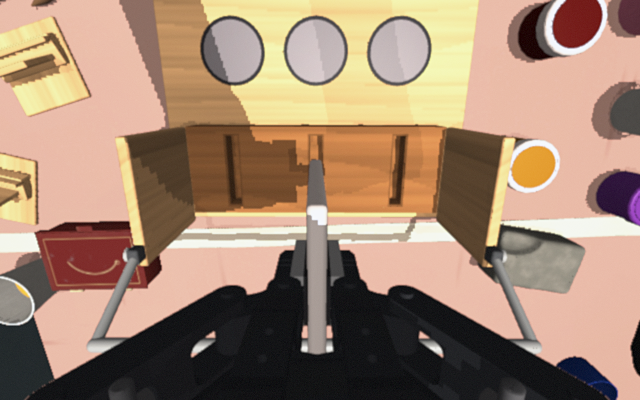

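View pics/s6z.png

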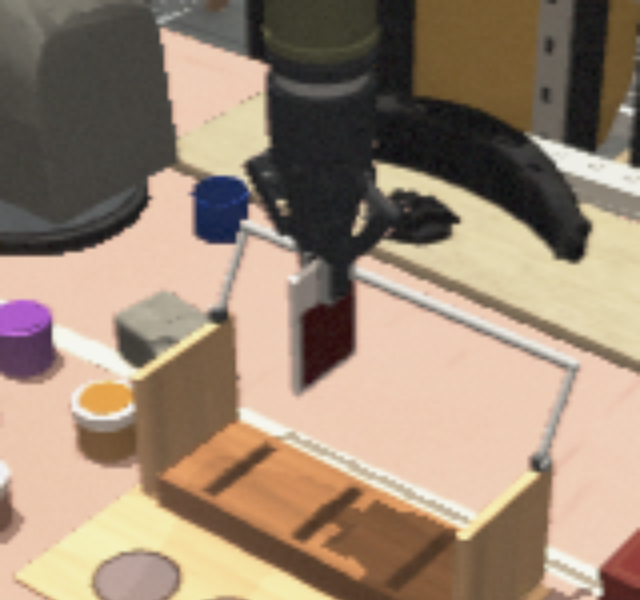

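```bash
python3 - <<'E'
from m1 import *
im,d,c=load('w6'); P=pts(d,c)
cv2.imwrite('pics/w6z.png',cv2.resize(im[120:260,280:355],None,fx=4,fy=4,interpolation=cv2.INTER_CUBIC))
for v in list(range(154,200,6))+list(range(200,214,2))+[220,240,280,320,345]: print(v,im[v,317],np.median(P[v-1:v+2,314:320].reshape(-1,3),0))
E
```

```text
154 [ 78 133 203] [566.  118.9  12.3]
160 [ 96 104 123] [545.3 119.8 174.6]
166 [ 98 101 109] [545.3 120.2 195.5]
172 [ 96  99 106] [545.4 120.3 211.9]
178 [ 98 101 107] [545.3 120.3 226.8]
184 [ 96 101 108] [545.3 120.4 238.9]
190 [ 95  99 105] [545.5 120.4 248.8]
196 [ 98 101 107] [545.4 120.5 258.1]
200 [ 95  98 105] [545.4 120.5 263.4]
202 [ 96  98 106] [545.4 120.5 266.1]
204 [114 118 127] [545.4 120.5 268.6]
206 [211 220 231] [545.9 120.5 269.7]
208 [243 246 246] [546.5 120.5 270.2]
210 [250 247 245] [547.  120.5 270.7]
212 [251 247 245] [547.7 120.4 271.1]
220 [205 199 202] [551.  120.3 271. ]
240 [152 158 169] [558.8 120.1 270.8]
280 [151 158 169] [576.  119.8 270.7]
320 [151 156 168] [594. 119. 271.]
345 [151 155 167] [606.5 118.7 270.7]
```

View pics/w6z.png

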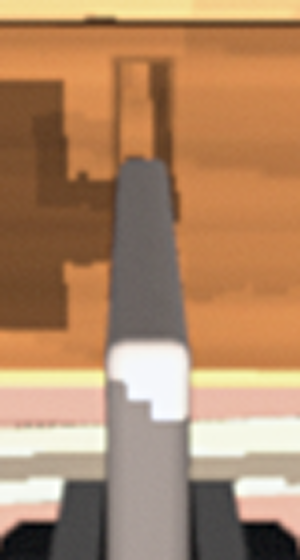

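```bash
python3 - <<'E'
from m1 import *
im,d,c=load('w6')
cv2.imwrite('pics/w6y.png',cv2.resize(im[120:220,215:420],None,fx=3.9,fy=5,interpolation=cv2.INTER_CUBIC))
print(ray(316.25,134.25,38,c))
E
```

```text
[541.1 119.5  38. ]
```

View pics/w6y.png

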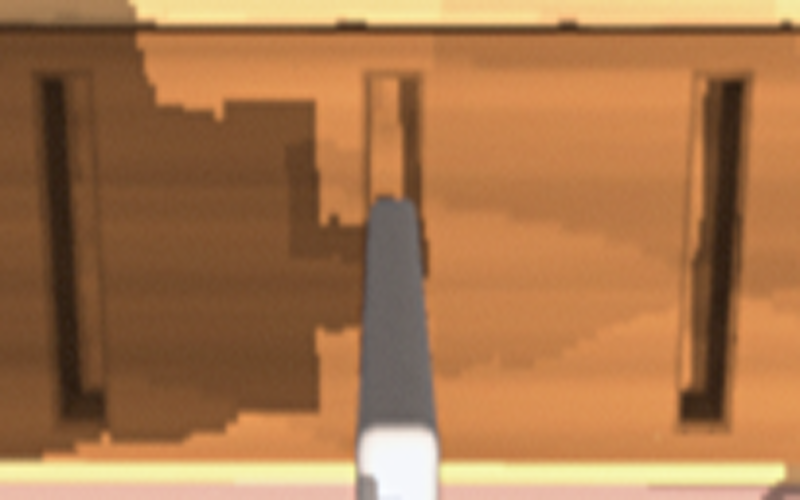

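```bash
python3 - <<'E'
from m1 import *
im,d,c=load('w6')
for a,b in [((231.3,134.4),(236.2,205)),((400.1,134.8),(395.3,206.4))]:
    A=ray(*a,38,c);B=ray(*b,38,c); print(A,B,(A+B)/2,np.linalg.norm(A-B))
E
```

```text
[538.6  29.2  38. ] [617.4  26.3  38. ] [578.   27.8  38. ] 78.83276734920527
[544.3 208.5  38. ] [624.2 206.7  38. ] [584.3 207.6  38. ] 79.94836433073672
```

>>> play_rows(
  increments=[
    {"jaw": 0, "linear": [0.8, -1.8, -20], "delta_rot": [0.003, 0, 0]},
    {"jaw": 0, "linear": [0.8, -1.8, -55], "delta_rot": [0.003, 0, 0]},
    {"jaw": 0, "linear": [0.8, -1.8, -95], "delta_rot": [0.003, 0, 0]},
    {"jaw": 0, "linear": [0.8, -1.8, -120], "delta_rot": [0.003, 0, 0]},
    {"jaw": 0, "linear": [0.8, -1.8, -127], "delta_rot": [0.003, 0, 0]},
    {"jaw": 0, "linear": [0.8, -1.8, -127], "delta_rot": [0.003, 0, 0]},
  ],
)

```text
t: 11.42
ee_pos: [583.0, 117.4, 118.8]
ee_rot: [[0.028, 1.0, 0.0], [1.0, -0.028, 0.001], [0.001, 0.0, -1.0]]
force: [-1.0, 0.9, 0.5]
width: 0.077
```

```bash
python3 - <<'E'
from m1 import *
s=monitor.state(); print(s['ee_pos'],s['width'],s['force'])
im,d,c=cap('wrist','w7'); P=pts(d,c)
cv2.imwrite('pics/w7z.png',cv2.resize(im[100:260,240:400],None,fx=3.7,fy=3.7,interpolation=cv2.INTER_CUBIC))
for v in [170,180,190,200,206,212,240,280,320]: print(v,im[v,317],np.median(P[v-1:v+2,314:320].reshape(-1,3),0))
E
```

```text
[583.  117.4 118.8] 0.07715352834261645 [-1.   0.9  0.5]
170 [100 102 109] [546.1 118.8  80.5]
180 [100 103 111] [546.1 118.8 104.4]
190 [101 105 111] [546.2 119.  123.2]
200 [100 103 110] [546.3 118.8 137.3]
206 [220 227 236] [546.7 118.8 143.3]
212 [252 248 247] [548.7 118.8 144.4]
240 [156 162 174] [559.5 118.5 144.8]
280 [155 161 172] [576.7 118.  144.4]
320 [152 159 171] [594.8 117.5 144.6]
```

View pics/w7z.png

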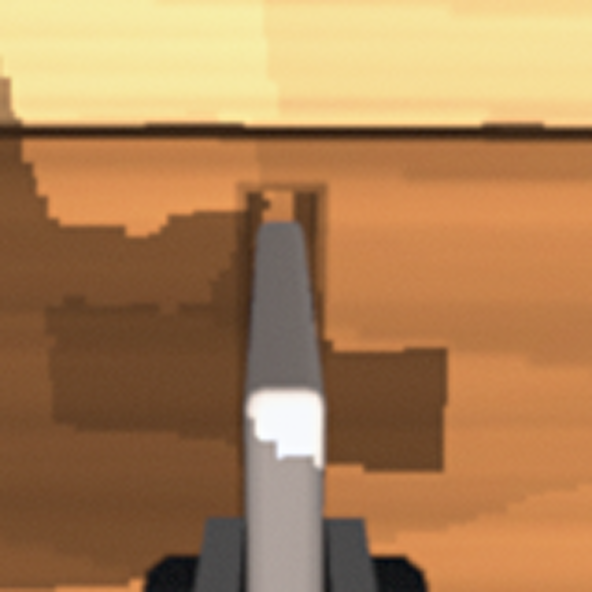

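>>> play_rows(
  increments=[
    {"jaw": 0, "linear": [0, -0.2, -7], "delta_rot": [0, 0, 0]},
    {"jaw": 0, "linear": [0, -0.2, -14], "delta_rot": [0, 0, 0]},
    {"jaw": 0, "linear": [0, -0.2, -21], "delta_rot": [0, 0, 0]},
    {"jaw": 0, "linear": [0, -0.2, -28], "delta_rot": [0, 0, 0]},
    {"jaw": 0, "linear": [0, -0.2, -33], "delta_rot": [0, 0, 0]},
    {"jaw": 0, "linear": [0, -0.2, -35], "delta_rot": [0, 0, 0]},
  ],
)

```text
t: 12.22
ee_pos: [582.7, 116.7, 86.5]
ee_rot: [[0.028, 1.0, -0.001], [1.0, -0.028, 0.001], [0.001, -0.001, -1.0]]
force: [-12.0, -3.1, 27.2]
width: 0.087
```

```bash
python3 - <<'E'
from m1 import *
s=monitor.state(); print(s['ee_pos'],s['width'],s['force'])
im,d,c=cap('wrist','w8'); P=pts(d,c)
for v in [170,180,190,200,206,212,240,280,320]: print(v,im[v,317],np.median(P[v-1:v+2,314:320].reshape(-1,3),0))
E
```

```text
[582.7 116.7  86.5] 0.08739268921213726 [-12.   -3.1  27.2]
170 [ 99 102 110] [545.6 118.2  49.4]
180 [100 102 110] [545.7 118.2  72.9]
190 [100 103 111] [545.9 118.2  90.3]
200 [101 104 112] [545.9 118.2 105.1]
206 [210 218 230] [546.4 118.2 111.4]
212 [252 248 247] [548.3 118.1 112.7]
240 [155 162 173] [559.2 117.8 112.7]
280 [154 160 172] [576.2 117.3 112.4]
320 [153 158 170] [594.5 117.  112.4]
```

>>> play_rows(
  increments=[
    {"jaw": 40, "linear": [0, 0, 2], "delta_rot": [0, 0, 0]},
    {"jaw": 40, "linear": [0, 0, 2], "delta_rot": [0, 0, 0]},
    {"jaw": 40, "linear": [0, 0, 2], "delta_rot": [0, 0, 0]},
    {"jaw": 40, "linear": [0, 0, 40], "delta_rot": [0, 0, 0]},
    {"jaw": 40, "linear": [0, 0, 95], "delta_rot": [0, 0, 0]},
    {"jaw": 40, "linear": [0, 0, 150], "delta_rot": [0, 0, 0]},
    {"jaw": 40, "linear": [-5, -20, 165], "delta_rot": [0, 0, -0.15]},
    {"jaw": 40, "linear": [-15, -75, 165], "delta_rot": [0, 0, -0.33]},
  ],
)

```text
t: 13.28
ee_pos: [568.8, 45.1, 249.9]
ee_rot: [[0.349, 0.937, 0.004], [0.937, -0.349, 0.002], [0.003, 0.003, -1.0]]
force: [0.4, -1.0, -0.7]
width: 0.397
```

>>> play_rows(
  increments=[
    {"jaw": 40, "linear": [-12, -55, 0], "delta_rot": [0, 0, -0.18]},
    {"jaw": 40, "linear": [-24, -110, 0], "delta_rot": [0, 0, -0.36]},
    {"jaw": 40, "linear": [-36, -165, 0], "delta_rot": [0, 0, -0.54]},
    {"jaw": 40, "linear": [-48, -220, 0], "delta_rot": [0, 0, -0.72]},
    {"jaw": 40, "linear": [-60, -275, 0], "delta_rot": [0, 0, -0.9]},
    {"jaw": 40, "linear": [-72, -330, 0], "delta_rot": [0, 0, -1.08]},
    {"jaw": 40, "linear": [-85, -385, 0], "delta_rot": [0, 0, -1.26]},
    {"jaw": 40, "linear": [-92, -408, -5], "delta_rot": [0, 0, -1.37]},
  ],
)

```text
t: 14.28
ee_pos: [473.6, -370.0, 243.5]
ee_rot: [[0.986, -0.165, 0.0], [-0.165, -0.986, -0.003], [0.001, 0.003, -1.0]]
force: [-0.5, 0.3, 0.9]
width: 0.399
```

>>> play_rows(
  increments=[
    {"jaw": 40, "linear": [0, 0, 0], "delta_rot": [0, 0, 0]},
    {"jaw": 40, "linear": [0, 0, 0], "delta_rot": [0, 0, 0]},
  ],
)

```text
t: 14.52
ee_pos: [476.6, -364.3, 243.0]
ee_rot: [[0.988, -0.153, 0.0], [-0.153, -0.988, 0.001], [0.0, -0.001, -1.0]]
force: [0.7, 0.8, 1.0]
width: 0.397
```

```bash
python3 - <<'E'
from tgt import *
s=monitor.state(); print(s['t'],s['ee_pos'],s['ee_rot'],s['q'],s['force'])
im,d,c=cap('wrist','w9'); im,d,c=cap('scene','s9'); cv2.imwrite('pics/s9z.png',cv2.resize(im[100:340,160:480],(800,600)))
E
```

```text
14.525 [ 476.5825 -364.3368  243.0071] [[ 0.9882 -0.1529  0.0005]
 [-0.1529 -0.9882  0.001 ]
 [ 0.0003 -0.0011 -1.    ]] [-0.5679 14.4702 42.3809 91.6893 -9.9884 77.7179 34.2474] [0.6989 0.8238 0.9951]
```

View pics/w9.png

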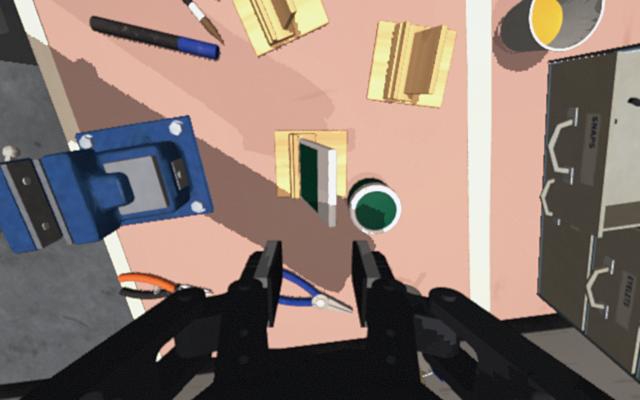

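View pics/s9z.png

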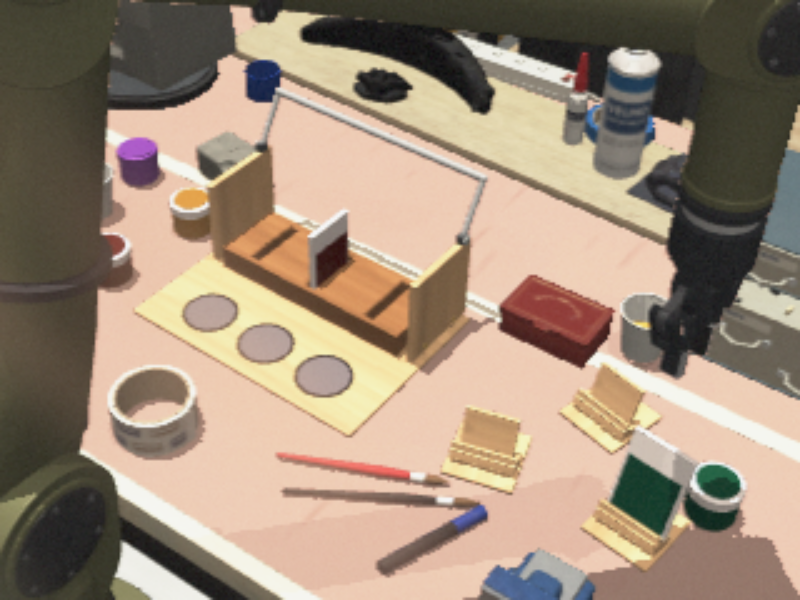

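```bash
python3 - <<'E'
from m1 import *
im,d,c=load('w9'); P=pts(d,c)
cv2.imwrite('pics/w9z.png',cv2.resize(im[120:235,265:365],None,fx=5,fy=5,interpolation=cv2.INTER_CUBIC))
for v in [155,165,180,195,210,220]: print(v,im[v,332],np.median(P[v-1:v+2,331:334].reshape(-1,3),0))
E
```

```text
155 [244 244 241] [ 494.8 -334.5  114. ]
165 [244 244 242] [ 493.7 -342.9  113.5]
180 [243 244 242] [ 491.8 -355.7  113.3]
195 [249 244 242] [ 490.  -369.2  113.5]
210 [168 175 188] [ 488.1 -382.7  113.4]
220 [166 172 185] [ 486.8 -392.   113.4]
```

View pics/w9z.png

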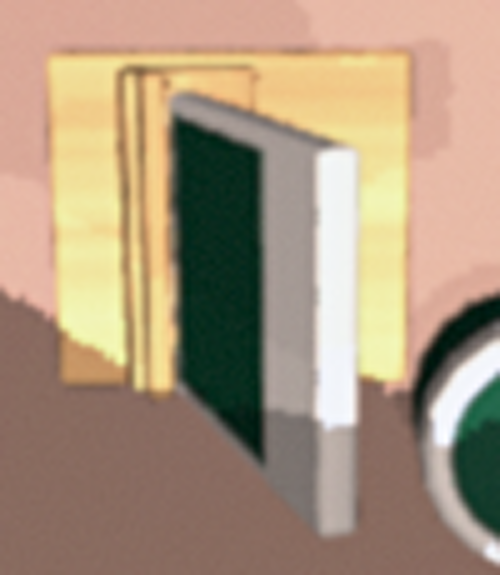

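```bash
python3 - <<'E'
from m1 import *
from tgt import *
im,d,c=load('w9')
q=[(328.2,149.6),(336.4,149.6),(336,226.6),(329,226.6)]
W=[ray(*p,113.5,c) for p in q]; a=(W[0]+W[1])/2; b=(W[2]+W[3])/2; top=(a+b)/2; yaw=-np.degrees(np.arctan2(*( (a-b)[[0,1]]))); print('ctr',top,'len',np.linalg.norm(a-b),yaw)
R,u=plaqueR(yaw,.30); T=top-33*u; print(T)
go(T+65*u,R); go(T,R)
E
```

```text
ctr [ 491.0155 -364.1193  113.5   ] len 68.71565265717297 -7.846688694516486
[ 481.3546 -362.7879   81.9739]
t 14.625 lin [ 23.4  -1.4 -99.2] rot [0.043 0.298 0.016]
t 14.625 lin [   4.4    1.2 -161.3] rot [0.043 0.298 0.016]
```

>>> play_rows(
  increments=[
    {"jaw": 40, "linear": [23.4, -1.4, -20], "delta_rot": [0.02, 0.15, 0.008]},
    {"jaw": 40, "linear": [23.4, -1.4, -50], "delta_rot": [0.043, 0.298, 0.016]},
    {"jaw": 40, "linear": [23.4, -1.4, -99], "delta_rot": [0.043, 0.298, 0.016]},
    {"jaw": 40, "linear": [23.4, -1.4, -99], "delta_rot": [0.043, 0.298, 0.016]},
    {"jaw": 40, "linear": [23.4, -1.4, -99], "delta_rot": [0.043, 0.298, 0.016]},
  ],
)

```text
t: 15.25
ee_pos: [499.7, -367.4, 146.5]
ee_rot: [[0.946, -0.139, -0.291], [-0.134, -0.99, 0.039], [-0.294, 0.002, -0.956]]
force: [0.5, 0.1, -0.1]
width: 0.398
```

```bash
python3 - <<'E'
from m1 import *
from tgt import *
R,u=plaqueR(-7.85,.30); top=np.array([491.0,-364.1,113.5]); T=top-33*u; go(T,R)
im,d,c=cap('wrist','w10')
E
```

```text
t 15.25 lin [-18.4   4.7 -64.5] rot [0.003 0.001 0.003]
```

View pics/w10.png

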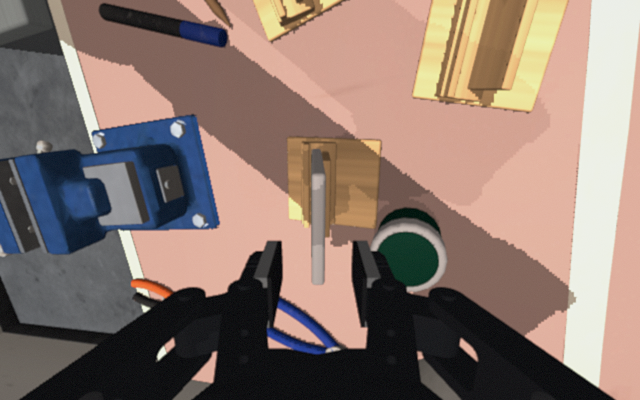

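>>> play_rows(
  increments=[
    {"jaw": 40, "linear": [-6, 1.5, -20], "delta_rot": [0, 0, 0]},
    {"jaw": 40, "linear": [-12, 3, -42], "delta_rot": [0, 0, 0]},
    {"jaw": 40, "linear": [-18.4, 4.7, -62], "delta_rot": [0.003, 0, 0.003]},
    {"jaw": 40, "linear": [-18.4, 4.7, -62], "delta_rot": [0.003, 0, 0.003]},
    {"jaw": 0, "linear": [-18.4, 4.7, -62], "delta_rot": [0.003, 0, 0.003]},
    {"jaw": 0, "linear": [-18.4, 4.7, -62], "delta_rot": [0.003, 0, 0.003]},
    {"jaw": 0, "linear": [-18.4, 4.7, -62], "delta_rot": [0.003, 0, 0.003]},
    {"jaw": 0, "linear": [-18.4, 4.7, -62], "delta_rot": [0.003, 0, 0.003]},
  ],
)

```text
t: 16.3
ee_pos: [481.2, -363.3, 84.8]
ee_rot: [[0.947, -0.137, -0.292], [-0.131, -0.991, 0.041], [-0.295, -0.0, -0.956]]
force: [-1.6, 0.6, 6.8]
width: 0.088
```

>>> play_rows(
  increments=[
    {"jaw": 0, "linear": [5, -0.7, 17], "delta_rot": [0, 0, 0]},
    {"jaw": 0, "linear": [13, -1.8, 45], "delta_rot": [0, 0, 0]},
    {"jaw": 0, "linear": [20, -2, 90], "delta_rot": [-0.02, -0.1, 0]},
    {"jaw": 0, "linear": [10, 0, 130], "delta_rot": [-0.03, -0.2, 0]},
    {"jaw": 0, "linear": [0, 0, 165], "delta_rot": [-0.04, -0.295, 0]},
    {"jaw": 0, "linear": [0, 0, 175], "delta_rot": [-0.04, -0.295, 0]},
  ],
)

```text
t: 17.05
ee_pos: [479.5, -365.0, 262.4]
ee_rot: [[0.99, -0.14, 0.005], [-0.14, -0.99, 0.0], [0.004, -0.001, -1.0]]
force: [-0.1, -0.9, -1.1]
width: 0.089
```

```bash
python3 - <<'E'
from tgt import *
s=monitor.state(); print(s['ee_pos'],s['width'],s['force'],s['q'])
go([580,27.3,250],Rslot)
E
```

```text
[ 479.4784 -364.9687  262.4442] 0.08916941351878695 [-0.1325 -0.8985 -1.0799] [ -1.3088  14.2138  43.3715  89.8637 -10.0589  79.6754  34.9105]
t 17.05 lin [100.5 392.3 -12.4] rot [-0.004  0.003  1.682]
```

>>> play_rows(
  increments=[
    {"jaw": 0, "linear": [12, 48, 0], "delta_rot": [0, 0, 0.17]},
    {"jaw": 0, "linear": [25, 98, 0], "delta_rot": [0, 0, 0.34]},
    {"jaw": 0, "linear": [38, 148, 0], "delta_rot": [0, 0, 0.52]},
    {"jaw": 0, "linear": [51, 198, 0], "delta_rot": [0, 0, 0.7]},
    {"jaw": 0, "linear": [64, 248, 0], "delta_rot": [0, 0, 0.88]},
    {"jaw": 0, "linear": [77, 298, 0], "delta_rot": [0, 0, 1.06]},
    {"jaw": 0, "linear": [90, 348, -5], "delta_rot": [0, 0, 1.24]},
    {"jaw": 0, "linear": [100, 385, -12], "delta_rot": [0, 0, 1.42]},
  ],
)

```text
t: 18.05
ee_pos: [581.6, 26.6, 244.6]
ee_rot: [[0.274, 0.962, -0.004], [0.962, -0.274, -0.002], [-0.003, -0.004, -1.0]]
force: [0.5, -0.4, -0.7]
width: 0.084
```

>>> play_rows(
  increments=[
    {"jaw": 0, "linear": [0.5, 7, 0], "delta_rot": [0, 0, 0.18]},
    {"jaw": 0, "linear": [0.5, 7, 0], "delta_rot": [0, 0, 0.262]},
    {"jaw": 0, "linear": [0.5, 7, 0], "delta_rot": [0, 0, 0.262]},
    {"jaw": 0, "linear": [0.5, 7, 0], "delta_rot": [0, 0, 0.262]},
    {"jaw": 0, "linear": [0.5, 7, 0], "delta_rot": [0, 0, 0.262]},
  ],
)

```text
t: 18.68
ee_pos: [581.3, 29.4, 245.2]
ee_rot: [[0.026, 1.0, -0.003], [1.0, -0.027, -0.003], [-0.003, -0.002, -1.0]]
force: [0.1, 0.9, -1.0]
width: 0.087
```

```bash
python3 - <<'E'
from m1 import *
from tgt import *
s=monitor.state(); print(s['ee_pos'],s['width'],s['force'])
go([580,27.3,250],Rslot)
im,d,c=cap('wrist','w11'); P=pts(d,c)
for v in [165,170,180,190,200,206,212,240,280,320,340]: print(v,im[v,317],np.median(P[v-1:v+2,314:320].reshape(-1,3),0))
cv2.imwrite('pics/w11z.png',cv2.resize(im[100:260,210:420],None,fx=3.7,fy=3.7,interpolation=cv2.INTER_CUBIC))
E
```

```text
[581.3243  29.4352 245.2196] 0.08669933807097963 [ 0.0739  0.8612 -0.9823]
t 18.675 lin [-1.3 -2.1  4.8] rot [ 0.003 -0.003 -0.003]
165 [ 86  92 106] [547.0375  30.1285 177.9539]
170 [ 96  98 105] [547.0108  30.5124 194.3994]
180 [ 94  99 105] [547.1006  30.6214 220.0542]
190 [ 96 100 107] [547.1669  30.9322 239.7005]
200 [ 96  99 105] [547.219   30.7746 255.6051]
206 [ 95  97 105] [547.1794  30.8018 263.0099]
212 [ 95  98 106] [547.1891  30.8397 270.6164]
240 [151 155 169] [556.1025  30.6182 275.4101]
280 [149 155 167] [572.5422  30.1811 274.9403]
320 [150 155 166] [590.1753  29.7087 275.1891]
340 [149 155 167] [599.1381  29.4694 275.3923]
```

View pics/w11z.png

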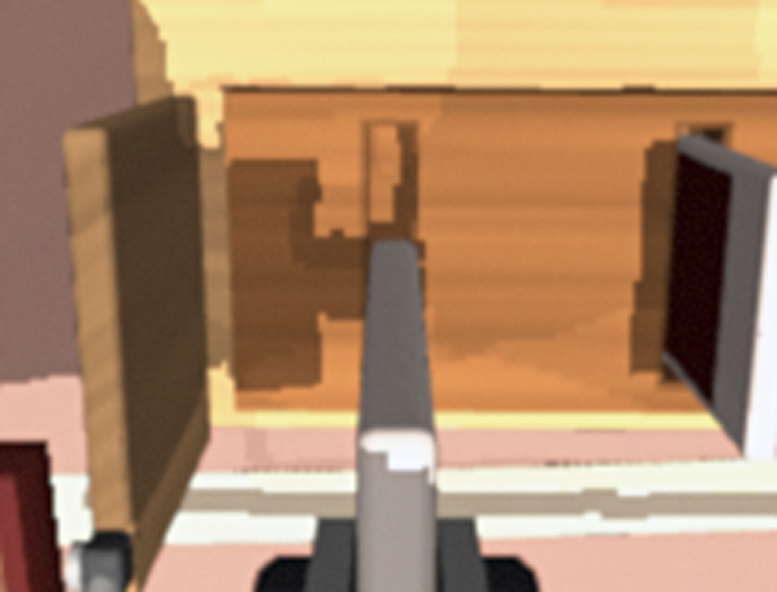

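>>> play_rows(
  increments=[
    {"jaw": 0, "linear": [-3.7, -2.4, -20], "delta_rot": [0.003, -0.003, -0.003]},
    {"jaw": 0, "linear": [-3.7, -2.4, -55], "delta_rot": [0.003, -0.003, -0.003]},
    {"jaw": 0, "linear": [-3.7, -2.4, -95], "delta_rot": [0.003, -0.003, -0.003]},
    {"jaw": 0, "linear": [-3.7, -2.4, -122], "delta_rot": [0.003, -0.003, -0.003]},
    {"jaw": 0, "linear": [-3.7, -2.4, -130], "delta_rot": [0.003, -0.003, -0.003]},
    {"jaw": 0, "linear": [-3.7, -2.4, -130], "delta_rot": [0.003, -0.003, -0.003]},
    {"jaw": 0, "linear": [-3.7, -2.4, -130], "delta_rot": [0.003, -0.003, -0.003]},
  ],
)

```text
t: 19.6
ee_pos: [578.6, 27.1, 116.9]
ee_rot: [[0.029, 1.0, 0.003], [1.0, -0.029, 0.0], [0.0, 0.003, -1.0]]
force: [0.7, 0.2, -0.6]
width: 0.088
```

```bash
python3 - <<'E'
from m1 import *
s=monitor.state(); print(s['ee_pos'],s['width'],s['force'])
im,d,c=cap('wrist','w12'); P=pts(d,c)
for v in [170,180,190,200,206,212,240,280,320]: print(v,im[v,317],np.median(P[v-1:v+2,314:320].reshape(-1,3),0))
cv2.imwrite('pics/w12z.png',cv2.resize(im[100:260,240:400],None,fx=3.7,fy=3.7,interpolation=cv2.INTER_CUBIC))
E
```

```text
[578.6  27.1 116.9] 0.08817317888128166 [ 0.7  0.2 -0.6]
170 [100 104 110] [544.6  28.5  65.2]
180 [ 98 102 109] [544.5  28.5  91.8]
190 [ 99 103 109] [544.5  28.5 111.2]
200 [ 98 102 109] [544.4  28.5 126.9]
206 [100 104 111] [544.5  28.5 134.8]
212 [ 99 102 111] [544.4  28.5 142.1]
240 [156 162 174] [553.3  28.3 146.9]
280 [155 160 172] [569.5  27.8 146.8]
320 [154 160 172] [587.   27.3 147.2]
```

View pics/w12z.png

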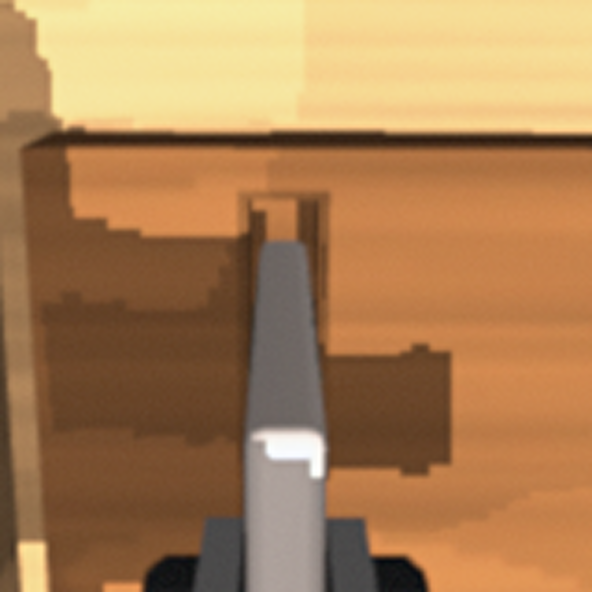

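>>> play_rows(
  increments=[
    {"jaw": 0, "linear": [-1, 0, -7], "delta_rot": [0, 0, 0]},
    {"jaw": 0, "linear": [-1, 0, -14], "delta_rot": [0, 0, 0]},
    {"jaw": 0, "linear": [-1, 0, -21], "delta_rot": [0, 0, 0]},
    {"jaw": 0, "linear": [-1, 0, -28], "delta_rot": [0, 0, 0]},
    {"jaw": 0, "linear": [-1, 0, -34], "delta_rot": [0, 0, 0]},
    {"jaw": 0, "linear": [-1, 0, -37], "delta_rot": [0, 0, 0]},
    {"jaw": 0, "linear": [-1, 0, -37], "delta_rot": [0, 0, 0]},
  ],
)

```text
t: 20.52
ee_pos: [576.6, 27.0, 82.0]
ee_rot: [[0.029, 1.0, 0.0], [1.0, -0.029, 0.001], [0.001, 0.0, -1.0]]
force: [-10.4, -0.2, 24.6]
width: 0.088
```

```bash
python3 - <<'E'
from m1 import *
s=monitor.state(); print(s['ee_pos'],s['width'],s['force'])
im,d,c=cap('wrist','w13'); P=pts(d,c)
for v in [170,190,212,240,280,320]: print(v,im[v,317],np.median(P[v-1:v+2,314:320].reshape(-1,3),0))
E
```

```text
[576.6  27.   82. ] 0.0878645996773671 [-10.4  -0.2  24.6]
170 [101 105 112] [542.2  28.4  32.2]
190 [102 106 112] [542.3  28.4  77. ]
212 [101 105 113] [542.5  28.4 107.2]
240 [158 164 176] [551.3  28.1 112.3]
280 [157 163 174] [567.6  27.7 112.2]
320 [155 160 172] [585.2  27.2 112. ]
```

>>> play_rows(
  increments=[
    {"jaw": 40, "linear": [0, 0, 2], "delta_rot": [0, 0, 0]},
    {"jaw": 40, "linear": [0, 0, 2], "delta_rot": [0, 0, 0]},
    {"jaw": 40, "linear": [0, 0, 2], "delta_rot": [0, 0, 0]},
    {"jaw": 100, "linear": [0, 0, 40], "delta_rot": [0, 0, 0]},
    {"jaw": 100, "linear": [0, 0, 95], "delta_rot": [0, 0, 0]},
    {"jaw": 100, "linear": [0, 0, 150], "delta_rot": [0, 0, 0]},
    {"jaw": 100, "linear": [-5, -20, 165], "delta_rot": [0, 0, -0.15]},
    {"jaw": 100, "linear": [-10, -75, 165], "delta_rot": [0, 0, -0.33]},
  ],
)

```text
t: 21.58
ee_pos: [567.9, -45.0, 244.9]
ee_rot: [[0.35, 0.937, 0.004], [0.937, -0.35, 0.001], [0.003, 0.004, -1.0]]
force: [0.3, -1.2, -0.8]
width: 1.003
```

```bash
cat > pots.py <<'E'
from m1 import *
def pots(tag):
    im,d,c=load(tag); P=pts(d,c); hsv=cv2.cvtColor(im,cv2.COLOR_BGR2HSV); h,s_,v_=[hsv[...,i].astype(int) for i in range(3)]
    cols={'red':((h<8)|(h>172))&(s_>150)&(v_>60)&(v_<190),'ochre':(h>15)&(h<30)&(s_>200)&(v_>150),'green':(h>60)&(h<90)&(s_>120)}
    for k,mm in cols.items():
        for s,ct,l in blobs(mm,25,3000):
            z=np.median(P[l],0)
            if 35<z[2]<75: print(tag,k,s[4],ct,'at z48',ray(*ct,48,c),'dep',z)
E
python3 - <<'E'
from tgt import *
from pots import *
s=monitor.state(); print(s['ee_pos'],s['ee_rot'],s['force'])
cap('top','t14');im,d,c=cap('scene','s14'); pots('t14'); pots('s14'); cv2.imwrite('pics/s14z.png',cv2.resize(im[100:340,160:480],(800,600)))
go([553,-401,200],Rpot)
E
```

```text
[567.9 -45.  244.9] [[ 0.3  0.9  0. ]
 [ 0.9 -0.3  0. ]
 [ 0.   0.  -1. ]] [ 0.3 -1.2 -0.8]
t14 red 205 [382.7 178.7] at z48 [ 674.2 -182.2   48. ] dep [ 674.3 -183.4   43. ]
t14 red 68 [244.  234.1] at z48 [441.4 366.1  48. ] dep [441.7 366.5  49.3]
t14 ochre 66 [249.9 199.8] at z48 [578.4 348.3  48. ] dep [578.  347.9  48. ]
t14 green 74 [440.5 214.3] at z48 [ 533.5 -412.7   48. ] dep [ 533.7 -412.8   48. ]
s14 red 29 [375.1 215.4] at z48 [ 693.1 -117.8   48. ] dep [ 696.8 -115.8   44.9]
s14 red 186 [383.4 224.6] at z48 [ 670.7 -158.2   48. ] dep [ 671.9 -157.3   44.8]
s14 green 88 [316.3 214.7] at z48 [589.9  29.   48. ] dep [580.   22.4  58.1]
s14 green 167 [447.  292.1] at z48 [ 537.1 -413.7   48. ] dep [ 535.3 -414.2   49.9]
t 21.675 lin [ -12.7 -345.   -43.9] rot [ 0.  -0.  -1.2]
```

View pics/s14z.png

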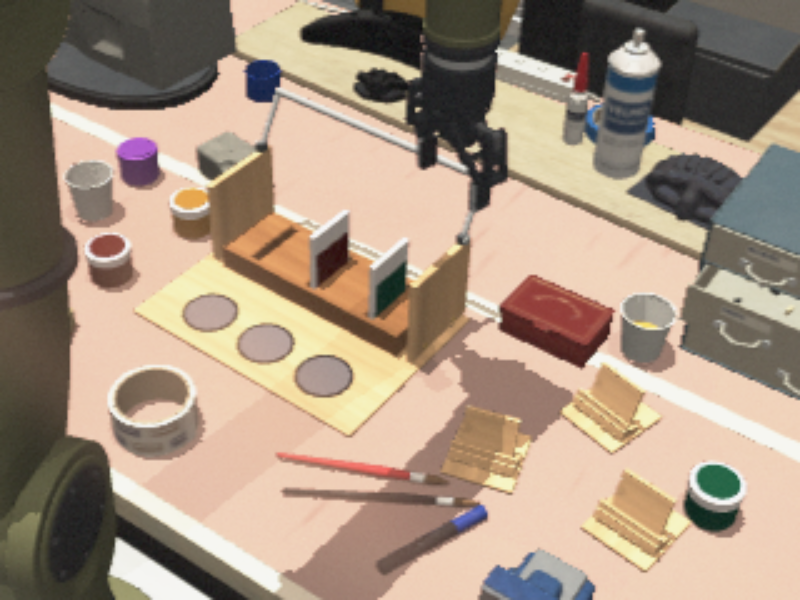

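>>> play_rows(
  increments=[
    {"jaw": 100, "linear": [-5, -55, 0], "delta_rot": [0, 0, 0]},
    {"jaw": 100, "linear": [-10, -115, 0], "delta_rot": [0, 0, 0]},
    {"jaw": 100, "linear": [-15, -175, 0], "delta_rot": [0, 0, 0]},
    {"jaw": 100, "linear": [-20, -235, -10], "delta_rot": [0, 0, 0]},
    {"jaw": 100, "linear": [-25, -295, -25], "delta_rot": [0, 0, 0]},
    {"jaw": 100, "linear": [-31, -350, -40], "delta_rot": [0, 0, 0]},
    {"jaw": 100, "linear": [-31, -361, -50], "delta_rot": [0, 0, 0]},
    {"jaw": 100, "linear": [-31, -361, -50], "delta_rot": [0, 0, 0]},
  ],
)

```text
t: 22.68
ee_pos: [534.7, -408.9, 191.5]
ee_rot: [[0.352, 0.936, -0.002], [0.936, -0.352, 0.001], [0.0, -0.002, -1.0]]
force: [-0.0, 0.6, 0.1]
width: 1.0
```

```bash
python3 - <<'E'
from tgt import *
from pots import *
s=monitor.state(); print(s['ee_pos'],s['ee_rot'],s['force'],s['q'])
cap('wrist','w15'); pots('w15')
E
```

```text
[ 534.7 -408.9  191.5] [[ 0.4  0.9 -0. ]
 [ 0.9 -0.4  0. ]
 [ 0.  -0.  -1. ]] [-0.   0.6  0.1] [  9.2  25.3  35.2  84.2 -14.8  75.3 114.9]
w15 red 1040 [591.8 223.7] at z48 [ 659.1 -179.    48. ] dep [ 647.7 -178.5   42.8]
w15 green 1732 [312.2 188.4] at z48 [ 534.6 -412.5   48. ] dep [ 534.3 -412.3   48.7]
```

View pics/w15.png

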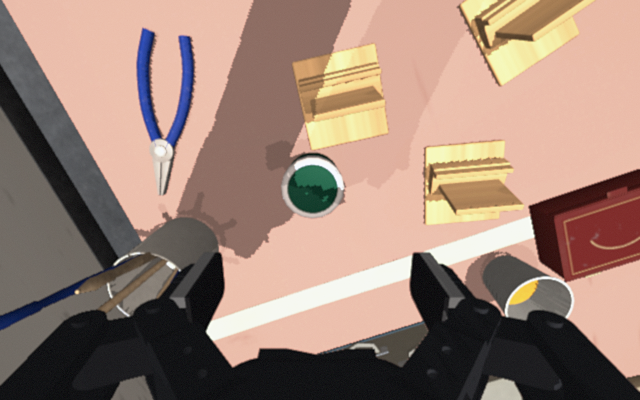

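```bash
python3 - <<'E'
from m1 import *
im,d,c=load('w15'); P=pts(d,c)
for u,v in [(180,225),(210,225),(200,250),(165,255),(130,270),(85,290),(125,265),(50,300),(310,135),(340,135),(385,130)]: print((u,v),im[v,u],P[v,u])
R=np.array([534.5,-412.5]); m=(P[...,2]>12)&(P[...,2]<200)&(np.hypot(P[...,0]-R[0],P[...,1]-R[1])<130); 
x=P[m]; 
for lo in range(35,130,10):
    rr=np.hypot(x[:,0]-R[0],x[:,1]-R[1]); k=(rr>=lo)&(rr<lo+10); 
    if k.sum(): a=np.degrees(np.arctan2(x[k,1]-R[1],x[k,0]-R[0])); print(lo,k.sum(),np.percentile(a,[0,25,50,75,100]),x[k,2].max())
E
```

```text
(180, 225) [83 88 92] [ 528.6 -554.2   25.7]
(210, 225) [ 90 100 128] [ 545.1 -537.2    1.5]
(200, 250) [78 81 87] [ 554.9 -537.4   44.6]
(165, 255) [85 92 96] [ 536.3 -545.1   84.6]
(130, 270) [68 81 94] [ 528.  -551.3  119.6]
(85, 290) [ 83 105 126] [ 517.1 -546.2  164.2]
(125, 265) [46 61 72] [ 521.9 -548.9  124.1]
(50, 300) [57 21  8] [ 521.4 -591.5  144.8]
(310, 135) [183 246 246] [ 492.6 -399.5    5.5]
(340, 135) [156 226 246] [ 503.1 -371.5    6.1]
(385, 130) [151 222 246] [ 514.2 -328.2    6.2]
35 86 [-126.1 -119.2 -112.5 -105.1  -95.9] 199.8700781051873
45 90 [-124.7   64.3   70.6   76.5   82.5] 199.98288082803256
55 87 [145.1 150.9 154.  156.5 159.2] 61.50086261199245
65 504 [132.4 143.6 150.3 157.2 166.3] 61.54208775633653
75 748 [124.7 136.2 145.5 156.2 167. ] 61.638381501151166
85 967 [120.  131.4 143.3 154.8 167.3] 61.0595511788515
95 707 [121.  131.4 139.2 146.9 167.4] 59.93616083833298
105 430 [121.7 129.  133.  137.3 146.4] 30.987746000485995
115 384 [ 62.3  69.9  74.2 130.5 137.2] 30.52190692221163
125 1268 [-88.2 -85.1 -82.3 -76.2  76.6] 89.55869810736436
```

>>> play_rows(
  increments=[
    {"jaw": 100, "linear": [-0.2, -3.6, -50], "delta_rot": [0, 0, 0]},
    {"jaw": 100, "linear": [-0.2, -3.6, -100], "delta_rot": [0, 0, 0]},
    {"jaw": 100, "linear": [-0.2, -3.6, -140], "delta_rot": [0, 0, 0]},
    {"jaw": 100, "linear": [-0.2, -3.6, -168], "delta_rot": [0, 0, 0]},
    {"jaw": 100, "linear": [-0.2, -3.6, -170], "delta_rot": [0, 0, 0]},
    {"jaw": 30, "linear": [-0.2, -3.6, -170], "delta_rot": [0, 0, 0]},
    {"jaw": 30, "linear": [-0.2, -3.6, -170], "delta_rot": [0, 0, 0]},
    {"jaw": 30, "linear": [-0.2, -3.6, -170], "delta_rot": [0, 0, 0]},
  ],
)

```text
t: 23.72
ee_pos: [537.1, -413.3, 26.1]
ee_rot: [[0.351, 0.937, 0.005], [0.937, -0.351, -0.002], [-0.0, 0.005, -1.0]]
force: [-0.2, 0.1, 5.8]
width: 0.663
```

```bash
python3 - <<'E'
from tgt import *
s=monitor.state(); print(s['ee_pos'],s['width'],s['force'],s['q'])
pad=[(581.3-124.94+i*0,117.6) for i in range(3)]
for i in range(3): print(i,S[i]-125*RX)
E
```

```text
[ 537.0874 -413.3223   26.0822] 0.6633764365303899 [-0.1682  0.1107  5.7849] [ 11.7812  34.2707  31.7246  92.1129 -20.2667  59.1169 118.9617]
0 [459.055  211.0083  38.    ]
1 [456.255  121.2083  38.    ]
2 [453.755   31.0083  38.    ]
```

>>> play_rows(
  increments=[
    {"jaw": 30, "linear": [0, 0, 30], "delta_rot": [0, 0, 0]},
    {"jaw": 30, "linear": [0, 0, 80], "delta_rot": [0, 0, 0]},
    {"jaw": 30, "linear": [-5, 30, 105], "delta_rot": [0, 0, -0.15]},
    {"jaw": 30, "linear": [-15, 85, 105], "delta_rot": [0, 0, -0.32]},
    {"jaw": 30, "linear": [-25, 140, 105], "delta_rot": [0, 0, -0.5]},
    {"jaw": 30, "linear": [-36, 195, 105], "delta_rot": [0, 0, -0.67]},
    {"jaw": 30, "linear": [-47, 250, 105], "delta_rot": [0, 0, -0.85]},
    {"jaw": 30, "linear": [-58, 305, 105], "delta_rot": [0, 0, -1.02]},
  ],
)

```text
t: 24.72
ee_pos: [480.8, -121.7, 128.8]
ee_rot: [[0.971, 0.239, 0.001], [0.239, -0.971, 0.0], [0.001, 0.0, -1.0]]
force: [0.8, 0.2, -1.9]
width: 0.664
```

>>> play_rows(
  increments=[
    {"jaw": 30, "linear": [-10, 55, 0], "delta_rot": [0, 0, -0.12]},
    {"jaw": 30, "linear": [-20, 105, 0], "delta_rot": [0, 0, -0.23]},
    {"jaw": 30, "linear": [-25, 137, 0], "delta_rot": [0, 0, -0.23]},
    {"jaw": 30, "linear": [-25, 137, 0], "delta_rot": [0, 0, -0.23]},
    {"jaw": 30, "linear": [-25, 137, 0], "delta_rot": [0, 0, -0.23]},
  ],
)

```text
t: 25.35
ee_pos: [456.4, 12.8, 128.8]
ee_rot: [[1.0, 0.016, 0.0], [0.016, -1.0, -0.001], [0.0, 0.001, -1.0]]
force: [0.3, -0.6, -1.0]
width: 0.661
```

```bash
python3 - <<'E'
from tgt import *
from pots import *
s=monitor.state(); print(s['ee_pos'],s['width'],s['force'],s['q'])
go([454,28.3,s['ee_pos'][2]],Rpot)
cap('wrist','w16');
E
```

```text
[456.4  12.8 128.8] 0.6608005092657111 [ 0.3 -0.6 -1. ] [-38.   -1.2  33.  118.4   0.8  62.6  -4.5]
t 25.35 lin [-2.4 15.5  0. ] rot [ 0.  0. -0.]
```

View pics/w16.png

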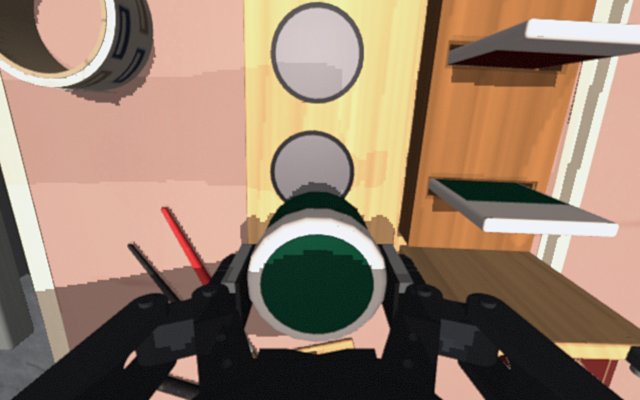

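>>> play_rows(
  increments=[
    {"jaw": 30, "linear": [-2.4, 15.5, -20], "delta_rot": [0, 0, 0]},
    {"jaw": 30, "linear": [-2.4, 15.5, -60], "delta_rot": [0, 0, 0]},
    {"jaw": 30, "linear": [-2.4, 15.5, -88], "delta_rot": [0, 0, 0]},
    {"jaw": 30, "linear": [-2.4, 15.5, -96], "delta_rot": [0, 0, 0]},
    {"jaw": 30, "linear": [-2.4, 15.5, -97], "delta_rot": [0, 0, 0]},
    {"jaw": 30, "linear": [-2.4, 15.5, -97], "delta_rot": [0, 0, 0]},
  ],
)

```text
t: 26.15
ee_pos: [454.7, 28.6, 32.2]
ee_rot: [[1.0, 0.015, 0.001], [0.015, -1.0, -0.001], [0.001, 0.001, -1.0]]
force: [0.1, -0.4, -1.6]
width: 0.656
```

>>> play_rows(
  increments=[
    {"jaw": 80, "linear": [0, 0, 0], "delta_rot": [0, 0, 0]},
    {"jaw": 100, "linear": [0, 0, 0], "delta_rot": [0, 0, 0]},
    {"jaw": 100, "linear": [0, 0, 0], "delta_rot": [0, 0, 0]},
    {"jaw": 100, "linear": [0, 0, 40], "delta_rot": [0, 0, 0]},
    {"jaw": 100, "linear": [0, 0, 95], "delta_rot": [0, 0, 0]},
    {"jaw": 100, "linear": [0, 0, 150], "delta_rot": [0, 0, 0]},
    {"jaw": 100, "linear": [0, 40, 170], "delta_rot": [0, 0, 0]},
    {"jaw": 100, "linear": [0, 95, 170], "delta_rot": [0, 0, 0]},
  ],
)

```text
t: 27.15
ee_pos: [455.7, 124.6, 204.4]
ee_rot: [[1.0, 0.013, 0.005], [0.013, -1.0, 0.003], [0.005, -0.003, -1.0]]
force: [-0.0, 0.5, -0.9]
width: 0.999
```

```bash
python3 - <<'E'
from tgt import *
from pots import *
s=monitor.state(); print(s['ee_pos'],s['width'],s['force'])
cap('top','t17'); pots('t17'); cap('scene','s17'); pots('s17')
cap('wrist','w17')
go([442,366,200],Rpot)
E
```

```text
[455.7 124.6 204.4] 0.998769476926152 [-0.   0.5 -0.9]
t17 red 499 [374.5 178.4] at z48 [ 674.5 -149.2   48. ] dep [ 675.6 -150.9   42.9]
t17 red 68 [244.  234.1] at z48 [441.4 366.1  48. ] dep [441.8 366.2  48.1]
t17 ochre 66 [249.9 199.8] at z48 [578.4 348.3  48. ] dep [577.5 347.7  49.6]
t17 green 70 [328.8 232.4] at z48 [453.7  31.6  48. ] dep [454.1  31.2  53.5]
s17 red 206 [381.9 223.7] at z48 [ 671.7 -152.7   48. ] dep [ 672.5 -150.3   45. ]
s17 green 87 [316.4 214.4] at z48 [591.1  29.6  48. ] dep [579.9  22.7  59.6]
t 27.3 lin [-11.4 238.8  -1.6] rot [ 0.  -0.  -0.1]
```

View pics/w17.png

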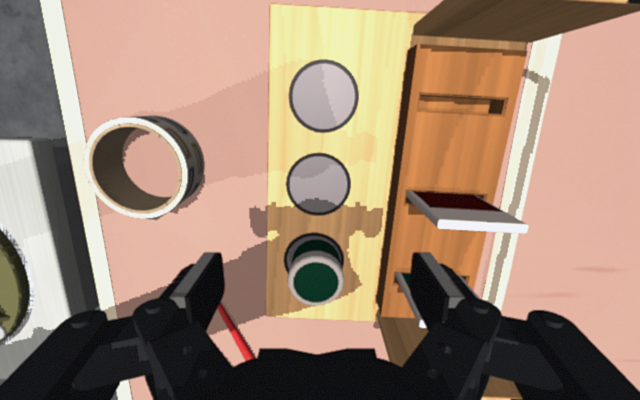

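>>> play_rows(
  increments=[
    {"jaw": 100, "linear": [-3, 55, 0], "delta_rot": [0, 0, 0]},
    {"jaw": 100, "linear": [-6, 115, 0], "delta_rot": [0, 0, 0]},
    {"jaw": 100, "linear": [-9, 175, 0], "delta_rot": [0, 0, 0]},
    {"jaw": 100, "linear": [-12, 230, 0], "delta_rot": [0, 0, 0]},
    {"jaw": 100, "linear": [-13, 240, 0], "delta_rot": [0, 0, 0]},
    {"jaw": 100, "linear": [-13, 240, 0], "delta_rot": [0, 0, 0]},
    {"jaw": 100, "linear": [-13, 240, 0], "delta_rot": [0, 0, 0]},
  ],
)

```text
t: 28.18
ee_pos: [442.0, 361.6, 201.5]
ee_rot: [[1.0, 0.013, -0.0], [0.013, -1.0, -0.002], [-0.0, 0.002, -1.0]]
force: [-0.2, -0.8, -0.0]
width: 0.996
```

```bash
python3 - <<'E'
from tgt import *
from pots import *
s=monitor.state(); print(s['ee_pos'],s['width'],s['force'],s['q'])
cap('wrist','w18'); pots('w18')
E
```

```text
[442.  361.6 201.5] 0.9959404638235871 [-0.2 -0.8 -0. ] [-56.3  10.1  16.1  98.2  -2.8  72.2 -38.8]
w18 red 1629 [317.8 179.9] at z48 [443.6 366.4  48. ] dep [443.7 366.5  48.7]
w18 ochre 1523 [462.  200.2] at z48 [581.2 348.3  48. ] dep [580.7 348.6  48.7]
```

View pics/w18.png

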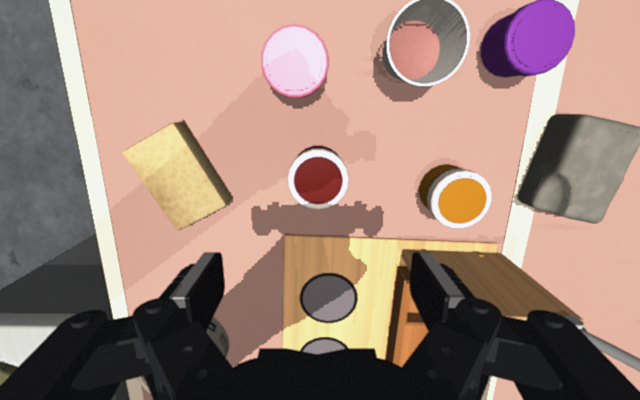

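>>> play_rows(
  increments=[
    {"jaw": 100, "linear": [1.6, 4.8, -50], "delta_rot": [0, 0, 0]},
    {"jaw": 100, "linear": [1.6, 4.8, -100], "delta_rot": [0, 0, 0]},
    {"jaw": 100, "linear": [1.6, 4.8, -150], "delta_rot": [0, 0, 0]},
    {"jaw": 100, "linear": [1.6, 4.8, -178], "delta_rot": [0, 0, 0]},
    {"jaw": 100, "linear": [1.6, 4.8, -180], "delta_rot": [0, 0, 0]},
    {"jaw": 30, "linear": [1.6, 4.8, -180], "delta_rot": [0, 0, 0]},
    {"jaw": 30, "linear": [1.6, 4.8, -180], "delta_rot": [0, 0, 0]},
    {"jaw": 30, "linear": [1.6, 4.8, -180], "delta_rot": [0, 0, 0]},
  ],
)

```text
t: 29.22
ee_pos: [444.1, 370.0, 23.9]
ee_rot: [[1.0, 0.016, 0.003], [0.016, -1.0, 0.002], [0.003, -0.002, -1.0]]
force: [-0.0, -0.4, 7.0]
width: 0.663
```

>>> play_rows(
  increments=[
    {"jaw": 30, "linear": [0, 0, 30], "delta_rot": [0, 0, 0]},
    {"jaw": 30, "linear": [0, 0, 80], "delta_rot": [0, 0, 0]},
    {"jaw": 30, "linear": [2, -40, 105], "delta_rot": [0, 0, 0]},
    {"jaw": 30, "linear": [5, -100, 105], "delta_rot": [0, 0, 0]},
    {"jaw": 30, "linear": [8, -160, 105], "delta_rot": [0, 0, 0]},
    {"jaw": 30, "linear": [11, -220, 105], "delta_rot": [0, 0, 0]},
    {"jaw": 30, "linear": [13, -245, 105], "delta_rot": [0, 0, 0]},
    {"jaw": 30, "linear": [13, -245, 105], "delta_rot": [0, 0, 0]},
  ],
)

```text
t: 30.22
ee_pos: [455.8, 122.0, 127.2]
ee_rot: [[1.0, 0.012, 0.001], [0.012, -1.0, 0.0], [0.001, -0.0, -1.0]]
force: [-0.3, 1.2, -0.5]
width: 0.663
```

```bash
python3 - <<'E'
from tgt import *
s=monitor.state(); print(s['ee_pos'],s['width'],s['force'],s['q'])
cap('wrist','w19');
E
```

```text
[455.8213 121.9664 127.1683] 0.6632745549173541 [-0.2816  1.2318 -0.4692] [-43.1083   1.3464  25.3811 116.4436  -0.6642  62.3025 -16.7504]
```

View pics/w19.png

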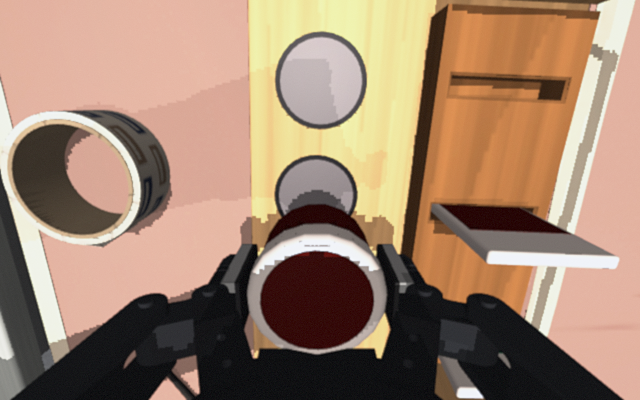

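>>> play_rows(
  increments=[
    {"jaw": 30, "linear": [1, 2.8, -20], "delta_rot": [0, 0, 0]},
    {"jaw": 30, "linear": [1, 2.8, -60], "delta_rot": [0, 0, 0]},
    {"jaw": 30, "linear": [1, 2.8, -88], "delta_rot": [0, 0, 0]},
    {"jaw": 30, "linear": [1, 2.8, -96], "delta_rot": [0, 0, 0]},
    {"jaw": 30, "linear": [1, 2.8, -97], "delta_rot": [0, 0, 0]},
    {"jaw": 30, "linear": [1, 2.8, -97], "delta_rot": [0, 0, 0]},
  ],
)

```text
t: 31.02
ee_pos: [457.1, 127.9, 30.2]
ee_rot: [[1.0, 0.018, 0.001], [0.018, -1.0, 0.0], [0.001, -0.0, -1.0]]
force: [-0.1, 0.5, -0.7]
width: 0.662
```

>>> play_rows(
  increments=[
    {"jaw": 80, "linear": [0, 0, 0], "delta_rot": [0, 0, 0]},
    {"jaw": 100, "linear": [0, 0, 0], "delta_rot": [0, 0, 0]},
    {"jaw": 100, "linear": [0, 0, 0], "delta_rot": [0, 0, 0]},
    {"jaw": 100, "linear": [0, 0, 40], "delta_rot": [0, 0, 0]},
    {"jaw": 100, "linear": [0, 0, 95], "delta_rot": [0, 0, 0]},
    {"jaw": 100, "linear": [0, 0, 150], "delta_rot": [0, 0, 0]},
    {"jaw": 100, "linear": [20, 45, 170], "delta_rot": [0, 0, 0]},
    {"jaw": 100, "linear": [45, 100, 170], "delta_rot": [0, 0, 0]},
  ],
)

```text
t: 32.02
ee_pos: [503.7, 227.6, 203.0]
ee_rot: [[1.0, 0.014, 0.005], [0.014, -1.0, 0.003], [0.005, -0.003, -1.0]]
force: [1.6, -0.1, 0.4]
width: 0.999
```

```bash
python3 - <<'E'
from tgt import *
from pots import *
s=monitor.state(); print(s['ee_pos'],s['width'],s['force'])
cap('top','t20'); pots('t20'); cap('scene','s20'); pots('s20')
go([580,348,205],Rpot)
E
```

```text
[503.7 227.6 203. ] 0.9987113019445345 [ 1.6 -0.1  0.4]
t20 red 495 [374.6 178.5] at z48 [ 674.3 -149.6   48. ] dep [ 675.6 -151.3   42.7]
t20 red 70 [305.4 231.4] at z48 [456.  124.4  48. ] dep [456.4 125.4  54.3]
t20 green 70 [328.9 232.4] at z48 [453.6  31.2  48. ] dep [454.1  31.1  54.3]
s20 red 29 [375.9 215.4] at z48 [ 694.5 -119.7   48. ] dep [ 698.2 -116.6   45. ]
s20 red 191 [382.6 224.5] at z48 [ 669.7 -156.2   48. ] dep [ 670.4 -155.7   45. ]
s20 green 76 [316.3 214.2] at z48 [591.8  30.3  48. ] dep [579.4  22.9  62.1]
t 32.125 lin [ 78.2 114.    5.9] rot [-0.   0.  -0.1]
```

>>> play_rows(
  increments=[
    {"jaw": 100, "linear": [25, 50, 0], "delta_rot": [0, 0, 0]},
    {"jaw": 100, "linear": [50, 95, 0], "delta_rot": [0, 0, 0]},
    {"jaw": 100, "linear": [77, 120, 0], "delta_rot": [0, 0, 0]},
    {"jaw": 100, "linear": [77, 120, 0], "delta_rot": [0, 0, 0]},
    {"jaw": 100, "linear": [77, 120, 0], "delta_rot": [0, 0, 0]},
  ],
)

```text
t: 32.75
ee_pos: [578.2, 345.3, 199.0]
ee_rot: [[1.0, 0.015, -0.001], [0.015, -1.0, -0.002], [-0.001, 0.002, -1.0]]
force: [-0.1, -0.3, -0.1]
width: 1.003
```

```bash
python3 - <<'E'
from tgt import *
from pots import *
s=monitor.state(); print(s['ee_pos'],s['width'],s['force'],s['q'])
cap('wrist','w21'); pots('w21')
E
```

```text
[578.2 345.3 199. ] 1.0029836289393363 [-0.1 -0.3 -0.1] [-48.7  23.1  20.8  83.2  -8.2  75.4 -26.5]
```

View pics/w21.png

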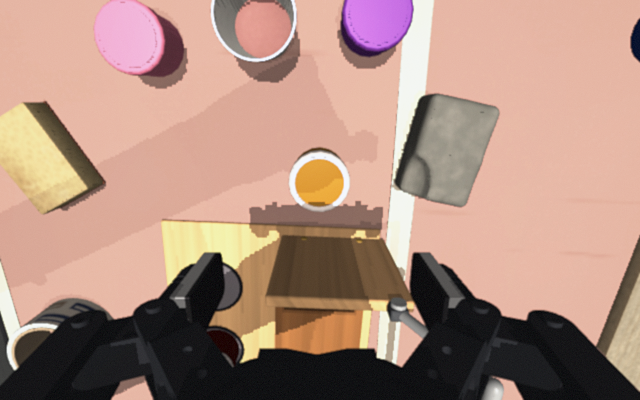

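```bash
python3 - <<'E'
from pots import *
im,d,c=load('w21'); P=pts(d,c); hsv=cv2.cvtColor(im,cv2.COLOR_BGR2HSV)
m=np.zeros(d.shape,bool); m[150:215,285:355]=((hsv[...,1]>170)&(hsv[...,2]>110))[150:215,285:355]
for s,ct,l in blobs(m,300,4000): print(s,ct,ray(*ct,48,c),np.median(P[l],0))
k=(P[...,2]>20)&(P[...,2]<60)&(P[...,0]>630)&(P[...,1]>300)&(P[...,1]<480); x=P[k]; print(x[:,0].min(), x[np.abs(x[:,1]-348)<15][:,0].min() if (np.abs(x[:,1]-348)<15).any() else None)
E
```

```text
[ 296  160   47   46 1686] [319.  182.4] [580.8 348.3  48. ] [580.8 348.5  48.7]
630.043091085531 660.1758851659389
```

>>> play_rows(
  increments=[
    {"jaw": 100, "linear": [2.6, 2.5, -50], "delta_rot": [0, 0, 0]},
    {"jaw": 100, "linear": [2.6, 2.5, -100], "delta_rot": [0, 0, 0]},
    {"jaw": 100, "linear": [2.6, 2.5, -150], "delta_rot": [0, 0, 0]},
    {"jaw": 100, "linear": [2.6, 2.5, -176], "delta_rot": [0, 0, 0]},
    {"jaw": 100, "linear": [2.6, 2.5, -177], "delta_rot": [0, 0, 0]},
    {"jaw": 30, "linear": [2.6, 2.5, -177], "delta_rot": [0, 0, 0]},
    {"jaw": 30, "linear": [2.6, 2.5, -177], "delta_rot": [0, 0, 0]},
    {"jaw": 30, "linear": [2.6, 2.5, -177], "delta_rot": [0, 0, 0]},
  ],
)

```text
t: 33.8
ee_pos: [582.7, 350.1, 25.4]
ee_rot: [[1.0, 0.016, 0.003], [0.016, -1.0, 0.002], [0.003, -0.002, -1.0]]
force: [-0.3, 0.0, 6.2]
width: 0.666
```

>>> play_rows(
  increments=[
    {"jaw": 30, "linear": [0, 0, 30], "delta_rot": [0, 0, 0]},
    {"jaw": 30, "linear": [0, 0, 80], "delta_rot": [0, 0, 0]},
    {"jaw": 30, "linear": [-40, 0, 105], "delta_rot": [0, 0, 0]},
    {"jaw": 30, "linear": [-90, -20, 105], "delta_rot": [0, 0, 0]},
    {"jaw": 30, "linear": [-118, -70, 105], "delta_rot": [0, 0, 0]},
    {"jaw": 30, "linear": [-122, -120, 105], "delta_rot": [0, 0, 0]},
    {"jaw": 30, "linear": [-122, -135, 105], "delta_rot": [0, 0, 0]},
    {"jaw": 30, "linear": [-122, -135, 105], "delta_rot": [0, 0, 0]},
  ],
)

```text
t: 34.8
ee_pos: [459.6, 213.7, 128.2]
ee_rot: [[1.0, 0.014, 0.001], [0.014, -1.0, 0.001], [0.001, -0.001, -1.0]]
force: [0.1, 0.6, -1.4]
width: 0.658
```

```bash
python3 - <<'E'
from tgt import *
s=monitor.state(); print(s['ee_pos'],s['width'],s['force'],s['q'])
cap('wrist','w22');
E
```

```text
[459.6121 213.7082 128.2119] 0.6575021711352635 [ 0.1446  0.6188 -1.4472] [-49.9531   5.8957  23.3429 111.8814  -2.6493  62.6676 -24.7009]
```

View pics/w22.png

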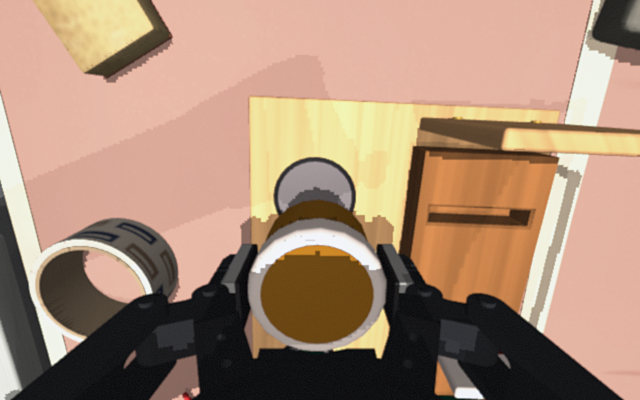

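>>> play_rows(
  increments=[
    {"jaw": 30, "linear": [-1, -2.2, -20], "delta_rot": [0, 0, 0]},
    {"jaw": 30, "linear": [-1, -2.2, -60], "delta_rot": [0, 0, 0]},
    {"jaw": 30, "linear": [-1, -2.2, -88], "delta_rot": [0, 0, 0]},
    {"jaw": 30, "linear": [-1, -2.2, -96], "delta_rot": [0, 0, 0]},
    {"jaw": 30, "linear": [-1, -2.2, -97], "delta_rot": [0, 0, 0]},
    {"jaw": 30, "linear": [-1, -2.2, -97], "delta_rot": [0, 0, 0]},
  ],
)

```text
t: 35.6
ee_pos: [458.4, 213.8, 31.4]
ee_rot: [[1.0, 0.018, -0.0], [0.018, -1.0, 0.0], [-0.0, -0.0, -1.0]]
force: [-3.1, -1.2, 2.6]
width: 0.66
```

>>> play_rows(
  increments=[
    {"jaw": 80, "linear": [0, 0, 0], "delta_rot": [0, 0, 0]},
    {"jaw": 100, "linear": [0, 0, 0], "delta_rot": [0, 0, 0]},
    {"jaw": 100, "linear": [0, 0, 0], "delta_rot": [0, 0, 0]},
    {"jaw": 100, "linear": [0, 0, 40], "delta_rot": [0, 0, 0]},
    {"jaw": 100, "linear": [0, 0, 95], "delta_rot": [0, 0, 0]},
    {"jaw": 100, "linear": [0, 0, 150], "delta_rot": [0, 0, 0]},
    {"jaw": 100, "linear": [0, -20, 200], "delta_rot": [0, 0, 0]},
    {"jaw": 100, "linear": [20, -60, 240], "delta_rot": [0, 0, 0]},
  ],
)

```text
t: 36.6
ee_pos: [477.7, 153.5, 272.9]
ee_rot: [[1.0, 0.021, 0.001], [0.021, -1.0, 0.002], [0.001, -0.002, -1.0]]
force: [1.5, 0.3, -0.1]
width: 0.996
```

```bash
python3 - <<'E'
from tgt import *
from pots import *
s=monitor.state(); print(s['ee_pos'],s['width'],s['force'])
cap('top','t23'); pots('t23'); im,d,c=cap('scene','s23'); pots('s23'); cap('wrist','w23')
cv2.imwrite('pics/s23z.png',cv2.resize(im[100:340,160:480],(800,600)))
E
```

```text
[477.7 153.5 272.9] 0.9962512433430005 [ 1.5  0.3 -0.1]
t23 red 496 [374.6 178.5] at z48 [ 674.4 -149.2   48. ] dep [ 675.6 -149.3   43.3]
t23 green 68 [328.8 232.4] at z48 [453.6  31.5  48. ] dep [453.8  31.1  54.3]
s23 red 30 [375.7 215.5] at z48 [ 693.6 -119.7   48. ] dep [ 697.9 -117.1   44.7]
s23 red 176 [382.6 224.6] at z48 [ 669.4 -156.3   48. ] dep [ 671.  -155.5   45. ]
s23 green 88 [315.9 214.8] at z48 [588.8  29.8  48. ] dep [577.9  23.   57.6]
```

View pics/s23z.png

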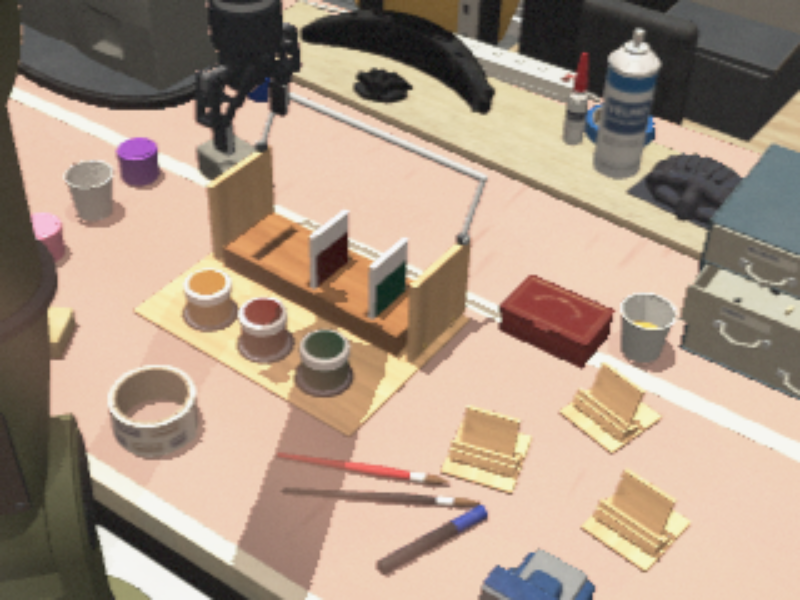

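View pics/w23.png

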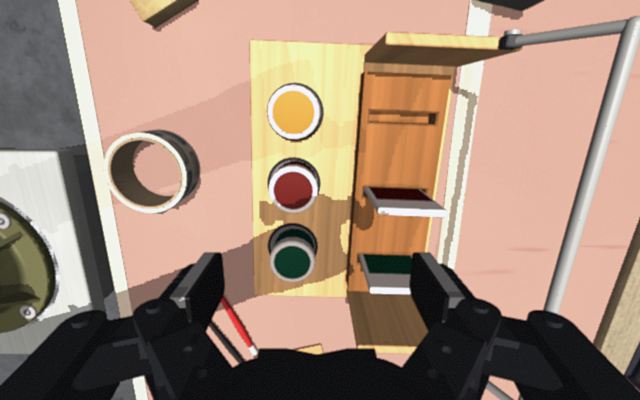

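>>> play_rows(
  increments=[
    {"jaw": 80, "linear": [55, 4, 0], "delta_rot": [0, 0, -0.05]},
    {"jaw": 80, "linear": [110, 8, 0], "delta_rot": [0, 0, -0.05]},
    {"jaw": 80, "linear": [160, 11, 0], "delta_rot": [0, 0, -0.05]},
    {"jaw": 80, "linear": [198, 13.5, 0], "delta_rot": [0, 0, -0.05]},
    {"jaw": 80, "linear": [198, 13.5, -20], "delta_rot": [0, 0, -0.05]},
    {"jaw": 80, "linear": [198, 13.5, -20], "delta_rot": [0, 0, -0.05]},
    {"jaw": 80, "linear": [198, 13.5, -20], "delta_rot": [0, 0, -0.05]},
  ],
)

```text
t: 37.62
ee_pos: [674.9, 166.1, 250.5]
ee_rot: [[0.999, -0.033, -0.001], [-0.033, -0.999, 0.0], [-0.001, -0.0, -1.0]]
force: [-0.2, -0.9, -0.0]
width: 0.801
```

```bash
python3 - <<'E'
from tgt import *
from pots import *
s=monitor.state(); print(s['ee_pos'],s['ee_rot'],s['force'],s['q'])
go([675.6,167,188],Rpot)
im,d,c=cap('wrist','w24'); P=pts(d,c)
for v in [60,100,140,180,220]:
    r=P[v]; k=(r[:,2]>170)&(r[:,2]<215)&(np.abs(np.arange(640)-320)<70); print(v,np.where(k)[0][[0,-1]] if k.any() else None, np.median(r[k],0) if k.any() else None)
E
```

```text
[674.9 166.1 250.5] [[ 1. -0. -0.]
 [-0. -1.  0.]
 [-0. -0. -1.]] [-0.2 -0.9 -0. ] [-37.9  25.7  31.3  75.8 -13.2  82.1  -9.2]
t 37.625 lin [  0.7   0.9 -62.5] rot [-0. -0.  0.]
60 [288 324] [675.8 262.1 198.4]
100 [307 324] [677.3 241.3 198.7]
140 [308 324] [676.8 219.2 199.8]
180 [308 323] [675.7 195.3 199.4]
220 [309 323] [675.1 169.5 199.1]
```

View pics/w24.png

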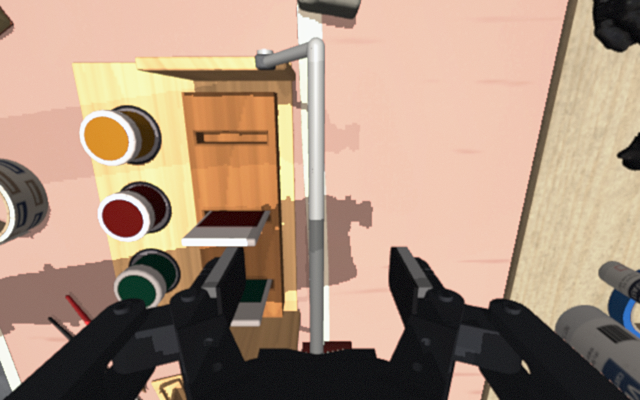

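>>> play_rows(
  increments=[
    {"jaw": 80, "linear": [0.3, 0.5, -25], "delta_rot": [0, 0, 0]},
    {"jaw": 80, "linear": [0.3, 0.5, -50], "delta_rot": [0, 0, 0]},
    {"jaw": 80, "linear": [0.3, 0.5, -60], "delta_rot": [0, 0, 0]},
    {"jaw": 80, "linear": [0.3, 0.5, -60], "delta_rot": [0, 0, 0]},
    {"jaw": 0, "linear": [0.3, 0.5, -60], "delta_rot": [0, 0, 0]},
    {"jaw": 0, "linear": [0.3, 0.5, -60], "delta_rot": [0, 0, 0]},
    {"jaw": 0, "linear": [0.3, 0.5, -60], "delta_rot": [0, 0, 0]},
    {"jaw": 0, "linear": [0.3, 0.5, -60], "delta_rot": [0, 0, 0]},
  ],
)

```text
t: 38.67
ee_pos: [674.5, 166.2, 191.3]
ee_rot: [[0.999, -0.033, -0.005], [-0.033, -0.999, -0.0], [-0.005, 0.0, -1.0]]
force: [-6.3, -1.0, 5.0]
width: 0.088
```

>>> play_rows(
  increments=[
    {"jaw": 0, "linear": [0, 0, 0], "delta_rot": [0, 0, 0]},
    {"jaw": 0, "linear": [0, 0, 0], "delta_rot": [0, 0, 0]},
  ],
)

```text
t: 38.92
ee_pos: [674.5, 166.2, 191.3]
ee_rot: [[0.999, -0.033, -0.005], [-0.033, -0.999, -0.0], [-0.005, 0.0, -1.0]]
force: [-7.1, -0.6, 4.9]
width: 0.088
```

>>> play_rows(
  increments=[
    {"jaw": 0, "linear": [-8.4, 0.2, 4.2], "delta_rot": [0, 0, 0]},
    {"jaw": 0, "linear": [-17.2, 0.5, 7.4], "delta_rot": [0, 0, 0]},
    {"jaw": 0, "linear": [-26.4, 0.8, 9.4], "delta_rot": [0, 0, 0]},
    {"jaw": 0, "linear": [-35.7, 1.0, 10.2], "delta_rot": [0, 0, 0]},
    {"jaw": 0, "linear": [-45.1, 1.3, 9.9], "delta_rot": [0, 0, 0]},
    {"jaw": 0, "linear": [-54.3, 1.6, 8.4], "delta_rot": [0, 0, 0]},
    {"jaw": 0, "linear": [-63.3, 1.9, 5.8], "delta_rot": [0, 0, 0]},
    {"jaw": 0, "linear": [-71.9, 2.1, 2.1], "delta_rot": [0, 0, 0]},
  ],
)

```text
t: 39.92
ee_pos: [605.0, 168.3, 195.2]
ee_rot: [[0.999, -0.034, 0.003], [-0.034, -0.999, 0.001], [0.003, -0.001, -1.0]]
force: [-0.2, 0.1, 3.3]
width: 0.089
```

>>> play_rows(
  increments=[
    {"jaw": 0, "linear": [-8.1, 0.2, -4.7], "delta_rot": [0, 0, 0]},
    {"jaw": 0, "linear": [-15.5, 0.5, -10.5], "delta_rot": [0, 0, 0]},
    {"jaw": 0, "linear": [-22.1, 0.7, -17.1], "delta_rot": [0, 0, 0]},
    {"jaw": 0, "linear": [-27.9, 0.8, -24.5], "delta_rot": [0, 0, 0]},
    {"jaw": 0, "linear": [-32.7, 1, -32.5], "delta_rot": [0, 0, 0]},
    {"jaw": 0, "linear": [-36.4, 1.1, -41.1], "delta_rot": [0, 0, 0]},
    {"jaw": 0, "linear": [-39.1, 1.2, -50.1], "delta_rot": [0, 0, 0]},
    {"jaw": 0, "linear": [-40.6, 1.2, -59.3], "delta_rot": [0, 0, 0]},
  ],
)

```text
t: 40.92
ee_pos: [562.3, 169.7, 132.0]
ee_rot: [[0.999, -0.033, -0.003], [-0.033, -0.999, -0.001], [-0.003, 0.001, -1.0]]
force: [-3.4, 1.5, 3.3]
width: 0.085
```

>>> play_rows(
  increments=[
    {"jaw": 0, "linear": [-0.4, 0, -5], "delta_rot": [0, 0, 0]},
    {"jaw": 0, "linear": [-0.4, 0, -7.5], "delta_rot": [0, 0, 0]},
    {"jaw": 0, "linear": [-0.4, 0, -8], "delta_rot": [0, 0, 0]},
  ],
)

```text
t: 41.3
ee_pos: [561.7, 169.7, 123.8]
ee_rot: [[0.999, -0.033, -0.004], [-0.033, -0.999, -0.001], [-0.004, 0.001, -1.0]]
force: [-4.9, 1.7, 0.7]
width: 0.086
```

>>> play_rows(
  increments=[
    {"jaw": 70, "linear": [0, 0, 0], "delta_rot": [0, 0, 0]},
    {"jaw": 70, "linear": [0, 0, 0], "delta_rot": [0, 0, 0]},
    {"jaw": 70, "linear": [0, 0, 0], "delta_rot": [0, 0, 0]},
    {"jaw": 70, "linear": [0, 0, 20], "delta_rot": [0, 0, 0]},
    {"jaw": 70, "linear": [0, 0, 60], "delta_rot": [0, 0, 0]},
    {"jaw": 70, "linear": [0, 0, 110], "delta_rot": [0, 0, 0]},
    {"jaw": 70, "linear": [0, 0, 160], "delta_rot": [0, 0, 0]},
    {"jaw": 70, "linear": [-40, 0, 160], "delta_rot": [0, 0, 0]},
  ],
)

```text
t: 42.3
ee_pos: [527.4, 168.9, 291.6]
ee_rot: [[0.999, -0.037, 0.01], [-0.037, -0.999, 0.002], [0.01, -0.003, -1.0]]
force: [-0.1, -0.2, -0.7]
width: 0.699
```

```bash
python3 - <<'E'
from tgt import *
from pots import *
s=monitor.state(); print(s['ee_pos'],s['force'])
cap('top','t25'); pots('t25'); im,d,c=cap('scene','s25'); cv2.imwrite('pics/s25z.png',cv2.resize(im[100:340,160:480],(800,600)))
im,d,c=cap('wrist','w25'); P=pts(d,c)
k=(P[...,2]>120)&(P[...,2]<150); k[:, :180]=0; k[240:]=0
for v in [60,100,140,180,220]:
    r=P[v]; kk=k[v]; print(v,np.median(r[kk],0) if kk.any() else None, kk.sum())
E
```

```text
[527.4 168.9 291.6] [-0.1 -0.2 -0.7]
t25 red 500 [374.5 178.5] at z48 [ 674.3 -149.1   48. ] dep [ 674.7 -149.5   43. ]
t25 green 69 [328.9 232.5] at z48 [453.4  31.5  48. ] dep [454.3  31.1  53.9]
60 [639.  274.4 136.7] 17
100 [564.  244.9 133.9] 12
140 [562.8 210.5 134.6] 11
180 [561.5 173.6 134.6] 10
220 [560.4 133.9 135. ] 11
```

View pics/s25z.png

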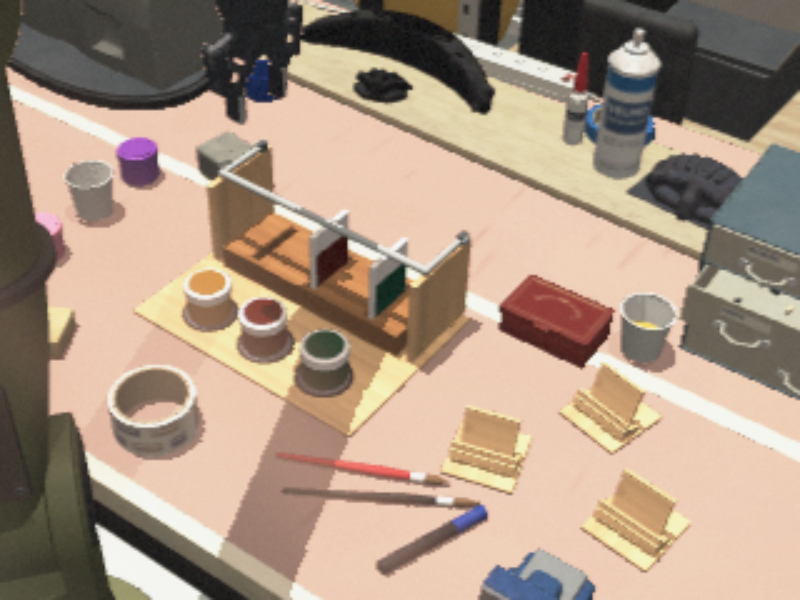

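View pics/w25.png

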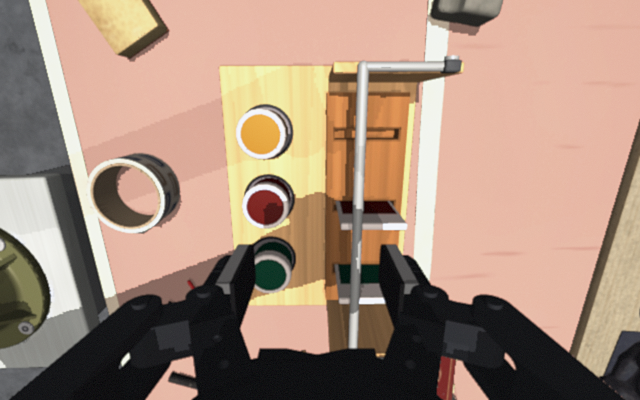

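```bash
python3 - <<'E'
from pots import *
from tgt import S,RX
im,d,c=load('w25'); P=pts(d,c); hsv=cv2.cvtColor(im,cv2.COLOR_BGR2HSV)
for n,(u0,u1,v0,v1),i in [('ochre',(235,295,100,165),0),('red',(240,298,172,232),1),('green',(245,300,236,296),2)]:
    m=np.zeros(d.shape,bool); m[v0:v1,u0:u1]=(hsv[...,1]>(140))[v0:v1,u0:u1]&(np.abs(P[...,2]-54)<2.5)[v0:v1,u0:u1]
    b=max(blobs(m,100,4000),key=lambda b:b[0][4]); print(n,b[0][4],ray(*b[1],54,c),'pad',(S[i]-125*RX)[:2],np.median(P[b[2]],0))
for n,(u0,u1,v0,v1) in [('red plaque',(330,410,195,235)),('green plaque',(330,410,262,305))]:
    q=P[v0:v1,u0:u1].reshape(-1,3); k=(q[:,2]>109)&(q[:,2]<116); print(n,k.sum(),np.median(q[k],0),q[k].min(0),q[k].max(0))
E
```

```text
ochre 1141 [459.1008 212.2361  54.    ] pad [459.055  211.0083] [459.1663 212.4601  54.7119]
red 895 [457.7117 124.5032  54.    ] pad [456.255  121.2083] [457.8476 124.8024  54.7026]
green 678 [455.9337  31.5819  54.    ] pad [453.755   31.0083] [455.9144  31.9738  54.7479]
red plaque 416 [585.2921 118.4033 112.0934] [545.6249 113.4906 109.0105] [615.1302 122.9698 114.7999]
green plaque 262 [573.8047  29.1186 111.9883] [543.2454  23.5304 109.024 ] [594.4379  33.0185 114.1769]
```

```bash
python3 - <<'E'
from h import *
print(monitor.state()['t']); print(job.close_job())
E
```

```text
42.45
the job is handed in; nothing more can be done
None
```

The job is handed in at 42.5 s of the 208 s allowed, with everything in place. I opened the keeper, seated both plaques, put the three pots on their pads and then shut the keeper.

- **Plaques:** red is in the middle slot and green in the right slot. My last picture put both top edges at about 112 mm, which is fully home. The ochre plaque was missing, since its drying stand was empty.
- **Pots:** red and green stand in front of their own plaques, and ochre in front of the empty left slot. All are upright, about 1 mm (ochre), 2 mm (green) and 3.5 mm (red) from the pad centres. I didn't correct the red one, as it is still wholly on its pad. The green pot had been knocked about 25 mm before I reached for it, so I measured it again first.
- **Keeper:** it is shut, with the bar's centre at about 130 mm.

The mixing cup, the clay block and the look-alike pots were left alone, and the arm was clear of everything at the end. No check failed. The fixed cameras disagreed by about 4 mm in x, so I used the wrist camera for the fine positioning.

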